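# Grade the nuts by size

## Robot

A 6-joint arm with a two-finger parallel gripper is mounted at the origin on a cart in front of the work surface, level with it; the furniture and walls round the work are solid. World frame = base frame: x ahead of the robot, y to its left, z up, the work surface at z = 0. Lengths are in m, angles in rad, forces in N, time in s.
With the tool pointing down it reaches from about 0.375 to 0.975 m from the base axis. Payload 3.8 kg.
Tool frame: the origin (TCP) lies on the centre line of the jaws, within the pads' length; the fingertips stand 14 mm ahead of it and the grasp point (between the pads) lies 5 mm behind it; z points along the fingers, y is the line along which they close (so a half turn about z gives the same grasp; the last joint's range is limited). The gripper opens to 85 mm and grips with 20 to 120 N. Pads are 22 mm wide; open, the fingers measure 114 mm over their backs; the gripper's body (76 mm by 85 mm) begins 54 mm behind the grasp point. The pads swing forward as they close: fully open they stand 13 mm farther back than shut.
Start: joints at [-0.037, 0.264, 1.604, -0, 1.274, -0.037], TCP at [0.675, -0, 0.209] pointing down, gripper open.
Joint ranges: [-2.63, 2.63], [-0.94, 2.18], [0.31, 2.57], [-1.31, 4.45], [0, 2.66], [-2.55, 2.55]. Speed limits (rad/s): [2.57, 2.57, 3.14, 3.14, 3.14, 3.14].

## Interface

Orientations are given as a rotation vector (axis times angle).
In Python, from workcell import bot, eyes, spot_in gives the robot as it stands.
- The arm moves only by the tool carry_out, never from a script. Its argument "series" is text: rows parted by semicolons, each of 4 numbers parted by spaces: the shift along the world's x, y, z in m, then the turn about the world's z in degrees. In form: tx ty tz roll; .... A call has 1 to 20 rows; each row shifts and turns the commanded pose from where the row before left it; what a row does not reach is not made up. A row lasts 1/8 s, in which the tool goes at most 62.5 mm and 10.7 degrees, less where a joint would pass 70% of its speed; a pose out of reach is approached as far as the arm can. A call is refused whole if a number of a shift passes 0.0625 or a number of a turn 10.7, either way. A call with a gripper value outside its range is refused whole. "jaw" is the gripper command: -1 is shut, 1 is fully open, values between are in proportion, set as the call begins (left out, the last holds). The fingers move at their own pace and stop on an object; "grip_force" is the grip in N (left out, the last holds). Time passes only in rows, so rows that do not move let the fingers close. It gives the time, the measured TCP pose, the force, the opening and the grip force at its end, in the units of the state.
- bot.read_state(): the state, without advancing time (a new reading comes with each control period).
- eyes.read_camera(name): name is "scene" or "side" or "wrist"; returns (picture, depth): 400x640x3 uint8, blue, green, red; 400x640 float32, m along the optical axis (not along the pixel's ray), 0 where there is no reading.
- eyes.get_calibration(name): a dict with "K" (3x3 intrinsics, pixels), "distortion" ([k1, k2, p1, p2, k3] as OpenCV has them; the pictures are not rectified), "position" and "rotation" of the camera in the world; the wrist camera has in their place "T_tool_cam" (4x4, takes a point from camera to tool coordinates, whose origin is the TCP and whose axes are the flange's). Camera axes: x right, y down, z forward; pixel columns grow to the right and rows downward; lengths in m; the calibration is good to about 2 mm. A picture is of the moment at which its call begins: read the wrist's pose just before it. get_calibration takes no time and is no camera call.
- bot.finish_job(): hands the job in; it is judged then, once.
Trained networks look in the newest picture that a camera, given by its name, has taken for a name from the list of things; names that differ only in an ending like _2 or _b are one class to them, and where a whole thing is asked for, a point or a joint stands for the part that bears it (a point fixed in the world has none). Each returns a list of dicts, best first, with "score" (0 to 1); they miss things now and then, are a little off and sometimes report something else, mostly with a low value. They report only what shows in the picture. A call takes as long as a camera call.
- spot_in(camera, target): "rect" ([centre column, centre row, width, height] in pixels, round what is visible of it).
The state is a dict: "time": time; "q": joint angles; "joint_vel": joint speeds; "joint_torque": joint torques, N m; "tool_pos": TCP position; "tcp_rot": TCP orientation; "wrist_force": force on the tool from outside, world axes, zero at the start; "torque": the same for the moment, N m; "width": opening from 0.0 (shut) to 1.0 (fully open); "grip_force": force on a finger pad.
Only numpy, scipy, OpenCV 4.12 (cv2) and the standard library are available. Lean on these libraries where they do the work, as an engineer would, in place of code of your own. Each camera call takes 0.05 s, during which the arm holds its last target. There are 200 camera calls.

## Task

The white tubs hold nuts in their shells that must be sorted by size for roasting. Take the lid off every tub and lay it knob up on the worktop, tip the nuts into the hopper at the high end of the grader ramp so that every nut rolls down and drops into the pocket for its kind (hazelnuts first, then macadamias, walnuts lowest), and stand each emptied tub upright on the worktop. Do not handle the nuts with the fingers and leave the shakers, the tin and the coffee jar where they are.

Things in the scene. Friction and masses are not known exactly. Their poses are not given: they have to be found in the camera images.
- grader: Nut grader: fixed pale wooden frame, 340 long (own y) x 116 wide (own x), with a metal V ramp that falls 12 degrees towards -y. Origin: centre of the underside, z up. Hopper at the high +y end. Beyond it a slot along the ramp's middle gets wider in three lengths (22, 29, 36.5 mm), a pocket under each; side walls there 136 to 106 high. Nuts roll down by themselves.
- hopper (a point): Middle of the open hopper, on the bottom line of its V, 111 mm above the worktop. Hopper inside: 100 (grader x) x 103 (grader y) mm; its walls, 8 thick, stand 55 mm higher than this point (166 above the worktop). The V rises 31 mm to the walls.
- pocket1 (a point): Middle of the floor of pocket 1, nearest the hopper, for hazelnuts. The pocket is 100 (grader x) x 83 (grader y) mm, under the 22 mm wide slot; its floor slopes 11 degrees down to grader -x.
- pocket2 (a point): Middle of the floor of pocket 2, the middle one, for macadamias. The pocket is 100 (grader x) x 73 (grader y) mm, under the 29 mm wide slot; its floor slopes 11 degrees down to grader -x.
- pocket3 (a point): Middle of the floor of pocket 3, lowest, for walnuts. The pocket is 100 (grader x) x 68 (grader y) mm, under the 36.5 mm wide slot; its floor slopes 11 degrees down to grader -x.
- tub_a: White scoop tub of the red lid, 120 (x) x 56 (y) x 44 mm, 0.12 kg; origin: centre of the underside, z up. Upright parallel side walls 3 thick (grip across, 56). Back wall at +x upright. Inner floor z 4, flat for x > 0, then rising at 33 degrees to the -x rim (x -60, z 42): nuts roll out there when it is tipped nose-down well past 33 degrees, say 50. Holds 0 to 2 nuts.
- lid_a: Red loose lid of tub_a, plate 122 (x) x 58 (y) x 4 mm; origin: centre of the plate's underside, z up; at the start 44 mm above the tub's origin, same axes. A plug under it (60 x 45, 4 deep, centred x +22) fits in the tub: lift straight up. Bar grip on top along x, 44 long, 14 wide, top 30 mm above the origin. Laid down it rests on the plug, slightly tilted.
- tub_b: White scoop tub of the blue lid, 120 (x) x 56 (y) x 44 mm, 0.12 kg; origin: centre of the underside, z up. Upright parallel side walls 3 thick (grip across, 56). Back wall at +x upright. Inner floor z 4, flat for x > 0, then rising at 33 degrees to the -x rim (x -60, z 42): nuts roll out there when it is tipped nose-down well past 33 degrees, say 50. Holds 0 to 2 nuts.
- lid_b: Blue loose lid of tub_b, plate 122 (x) x 58 (y) x 4 mm; origin: centre of the plate's underside, z up; at the start 44 mm above the tub's origin, same axes. A plug under it (60 x 45, 4 deep, centred x +22) fits in the tub: lift straight up. Bar grip on top along x, 44 long, 14 wide, top 30 mm above the origin. Laid down it rests on the plug, slightly tilted.
- tub_c: White scoop tub of the yellow lid, 120 (x) x 56 (y) x 44 mm, 0.12 kg; origin: centre of the underside, z up. Upright parallel side walls 3 thick (grip across, 56). Back wall at +x upright. Inner floor z 4, flat for x > 0, then rising at 33 degrees to the -x rim (x -60, z 42): nuts roll out there when it is tipped nose-down well past 33 degrees, say 50. Holds 0 to 2 nuts.
- lid_c: Yellow loose lid of tub_c, plate 122 (x) x 58 (y) x 4 mm; origin: centre of the plate's underside, z up; at the start 44 mm above the tub's origin, same axes. A plug under it (60 x 45, 4 deep, centred x +22) fits in the tub: lift straight up. Bar grip on top along x, 44 long, 14 wide, top 30 mm above the origin. Laid down it rests on the plug, slightly tilted.
- hazelnut_a: Hazelnut, brown ball with a pale end cap, 18 mm in diameter; origin: its centre. May be absent. Starts in one of the tubs (hidden by the lid); any nut can be in any tub.
- hazelnut_b: Hazelnut, brown ball with a pale end cap, 18 mm in diameter; origin: its centre. May be absent. Starts in one of the tubs (hidden by the lid); any nut can be in any tub.
- macadamia_a: Macadamia, very dark brown ball with a pale end cap, 25 mm in diameter; origin: its centre. May be absent. Starts in one of the tubs (hidden by the lid); any nut can be in any tub.
- macadamia_b: Macadamia, very dark brown ball with a pale end cap, 25 mm in diameter; origin: its centre. May be absent. Starts in one of the tubs (hidden by the lid); any nut can be in any tub.
- walnut_a: Walnut, light tan ball with a brown seam, 32 mm in diameter; origin: its centre. May be absent. Starts in one of the tubs (hidden by the lid); any nut can be in any tub.
- walnut_b: Walnut, light tan ball with a brown seam, 32 mm in diameter; origin: its centre. May be absent. Starts in one of the tubs (hidden by the lid); any nut can be in any tub.
- salt: Salt shaker, grey-topped, 44 x 44 x 90 mm, loose bystander; origin: centre of the underside.
- tin: Green tin, 57 x 57 x 72 mm, loose bystander; origin: centre of the underside.
- pepper: Pepper shaker, grey-topped with white contents, 44 x 44 x 90 mm, loose bystander; origin: centre of the underside.
- coffee: Coffee jar with yellow lid, 65 x 65 x 125 mm, loose bystander; origin: centre of the underside.

How it is judged:
By the outcome, as a careful person would: the job done as asked, in the order asked, and still so for the second after the job is handed in, with the robot touching nothing.
Of hazelnut_a, hazelnut_b, macadamia_a, macadamia_b, walnut_a, walnut_b only 3 to 6 are there at a start; the rules pass over those that are not, and their reading is None.
At some moment in a run one of tub_a, tub_b, tub_c, lid_a, lid_b, lid_c may be knocked a few centimetres aside while the robot is not near it.
It also fails if it takes over 210 s, if anything falls off the work surface, if the arm or the gripper's body presses on something with over 40 N, if the wrist force passes 120 N, or if a joint passes its speed limit or range.

## Working session

There is one attempt and no reset: what is moved stays moved. The work goes in short steps, Python scripts to look and compute and a tool call to move; the robot and the scene stay as the last step left them, time stands still between calls to the robot, and variables do not carry over. Pictures are saved under pics/ and viewed, at most 14 in all, crops included, and the job is handed in when it is done.

Besides the shell and the picture viewer there is one more tool, called after "Call:" by a JSON object that holds its "method" and its "body". carry_out: Moves the arm, as the interface text tells. Its arguments: {"type":"object","properties":{"series":{"type":"string"},"jaw":{"type":"number"},"grip_force":{"type":"number"}},"required":["series"]}

```bash
ls; mkdir -p pics; cat > h.py <<'E'
import numpy as np, cv2
from scipy.spatial.transform import Rotation as R
from workcell import bot, eyes, spot_in
def cam(name):
    c=eyes.get_calibration(name); K=np.array(c['K']); D=np.array(c['distortion'])
    if 'position' in c:
        r=np.array(c['rotation']); r=r if r.shape==(3,3) else R.from_rotvec(r).as_matrix()
        return K,D,r,np.array(c['position'])
    s=bot.read_state(); T=np.array(c['T_tool_cam']); r=R.from_rotvec(s['tcp_rot']).as_matrix()
    return K,D,r@T[:3,:3],np.array(s['tool_pos'])+r@T[:3,3]
def shot(name):
    m=cam(name); im,d=eyes.read_camera(name); return im,d,m
def ray(m,u,v):
    K,D,r,p=m; n=cv2.undistortPoints(np.array([[[u,v]]],float),K,D)[0,0]
    return r@np.array([n[0],n[1],1.])
def atz(m,u,v,z):
    a=ray(m,u,v); return m[3]+a*(z-m[3][2])/a[2]
def cloud(m,d):
    h,w=d.shape; g=np.stack(np.meshgrid(np.arange(w),np.arange(h)),-1).reshape(-1,1,2).astype(float)
    n=cv2.undistortPoints(g,m[0],m[1])[:,0]; c=np.c_[n,np.ones(len(n))]*d.reshape(-1,1)
    return (c@m[2].T+m[3]).reshape(h,w,3)
def px(m,P):
    P=np.atleast_2d(P); rv=cv2.Rodrigues(m[2].T)[0]
    return cv2.projectPoints(P.astype(float),rv,-m[2].T@m[3],m[0],m[1])[0][:,0]
E
python3 - <<'E'
from h import *
for n in ['scene','side','wrist']:
    im,d,m=shot(n); cv2.imwrite(f'pics/{n}0.png',im); print(n,m[3].round(3),m[2].round(2).tolist(),m[0][0,0])
    np.savez(f'{n}0.npz',im=im,d=d)
E
```

```text
pics
scene [-0.274 -1.205  0.753] [[0.81, -0.22, 0.54], [-0.59, -0.34, 0.73], [0.02, -0.91, -0.41]] 455.929476843589
side [0.343 0.7   0.712] [[-0.95, -0.21, 0.24], [-0.31, 0.57, -0.76], [0.02, -0.79, -0.61]] 384.95436458361723
wrist [0.674 0.074 0.373] [[1.0, 0.0, -0.0], [0.0, -0.96, -0.29], [-0.0, 0.29, -0.96]] 280.3866675289842
```

View pics/scene0.png

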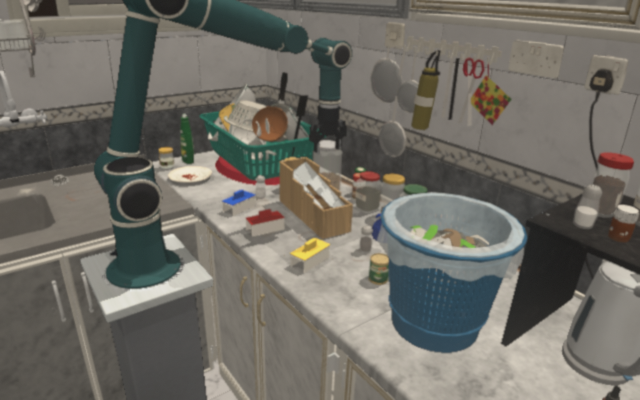

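View pics/side0.png

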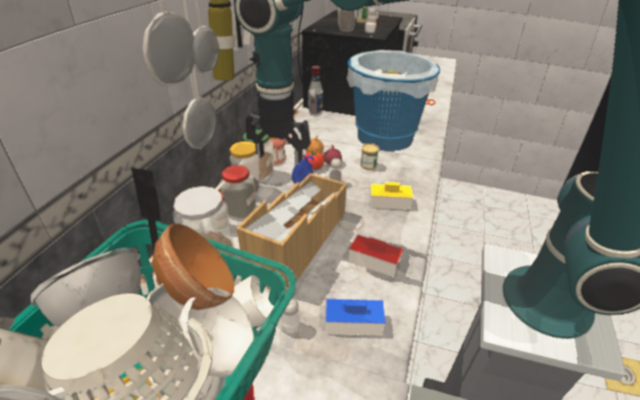

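View pics/wrist0.png

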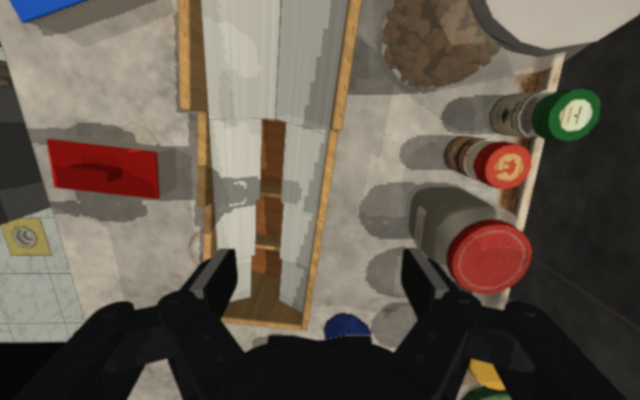

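```bash
cat > a.py <<'E'
from h import *
def lids(im,P):
    hsv=cv2.cvtColor(im,cv2.COLOR_BGR2HSV); out={}
    X=P[...,0];Y=P[...,1];Z=P[...,2]
    ok=(X>0.3)&(X<.7)&(abs(Y)<.5)&(Z>-0.01)&(Z<.11)
    for k,(lo,hi) in dict(a=(172,6),b=(105,130),c=(22,34)).items():
        h=hsv[...,0]; hm=((h>=lo)|(h<=hi)) if lo>hi else ((h>=lo)&(h<=hi))
        m=ok&hm&(hsv[...,1]>120)&(hsv[...,2]>50)
        n,l,s,c=cv2.connectedComponentsWithStats(m.astype(np.uint8))
        if n<2: continue
        i=1+s[1:,4].argmax(); q=P[l==i]; 
        if len(q)<60: continue
        zt=np.median(q[:,2]); pl=q[abs(q[:,2]-zt)<.008]
        (cx,cy),(w,hh),an=cv2.minAreaRect((pl[:,:2]*1000).astype(np.float32))
        if w<hh: an+=90
        bar=q[q[:,2]>zt+.015]
        out[k]=(round(cx),round(cy),round(w),round(hh),round((an+90)%180-90),round(zt*1000),len(q),
                (bar[:,:2].mean(0)*1000).round() if len(bar) else None, (q[:,2].max()*1000).round())
    return out
E
python3 - <<'E'
from h import *; from a import lids
for n in ['scene','side','wrist']:
    z=np.load(n+'0.npz'); m=cam(n); P=cloud(m,z['d']); print(n)
    for k,v in lids(z['im'],P).items(): print(k,v)
    if n!='scene':
        im=z['im']; 
        q=P[(P[...,2]>.15)&(P[...,2]<.18)&(P[...,0]>.5)&(P[...,0]<.75)&(P[...,1]>-.1)&(P[...,1]<.35)]
        if len(q): 
            (c,s,a)=cv2.minAreaRect((q[:,:2]*1000).astype(np.float32)); print('rim',len(q),c,s,a,q[:,2].max())
    for t in ['grader','tub_a','hopper','pocket3']:
        print(t,[(np.round(r['rect']),round(r['score'],2)) for r in spot_in(n,t)[:4]])
z=np.load('side0.npz');m=cam('side');P=cloud(m,z['d'])
for t,r in [('b',(315,285,75,60)),('a',(340,225,70,55)),('c',(365,175,55,40))]:
    u,v,w,h=r; cv2.imwrite
big=np.hstack([cv2.resize(z['im'][v:v+60,u:u+80],None,fx=3.3,fy=3.3,interpolation=cv2.INTER_CUBIC) for u,v in [(315,285),(340,220),(355,165)]])
cv2.imwrite('pics/tubs.png',big)
E
```

```text
scene
a (418, 6, 55, 118, -6, 52, 275, array([419.,   4.]), np.float64(79.0))
b (417, 198, 116, 52, 16, 52, 200, array([420., 198.]), np.float64(79.0))
c (430, -248, 126, 59, 16, 51, 422, array([ 427., -249.]), np.float64(80.0))
grader [(array([318., 197.,  72.,  81.]), 0.65)]
tub_a [(array([268., 227.,  37.,  19.]), 0.93), (array([239., 207.,  36.,  19.]), 0.75)]
hopper [(array([316., 198.,  75.,  80.]), 0.76)]
pocket3 [(array([318., 196.,  75.,  82.]), 0.55)]
side
a (420, 12, 59, 120, -7, 50, 791, array([421.,  15.]), np.float64(77.0))
b (423, 207, 119, 58, 16, 49, 1254, array([423., 209.]), np.float64(78.0))
c (429, -243, 121, 60, 13, 50, 516, array([ 428., -240.]), np.float64(78.0))
rim 1560 (654.1016845703125, 195.9233856201172) (188.39149475097656, 269.6249694824219) 8.264049530029297 0.17996828757253314
grader [(array([292., 228., 110., 114.]), 0.66), (array([292., 316.,  24.,  37.]), 0.26)]
tub_a [(array([354., 329.,  58.,  14.]), 0.69), (array([373., 264.,  54.,  25.]), 0.62), (array([393., 203.,  41.,  15.]), 0.58), (array([290., 231., 108., 116.]), 0.51)]
hopper [(array([291., 232., 108., 114.]), 0.56)]
pocket3 [(array([292., 231., 110., 119.]), 0.65)]
wrist
a (424, 10, 58, 123, -7, 49, 5137, array([426.,  11.]), np.float64(76.0))
b (407, 170, 72, 19, 1, 48, 907, None, np.float64(51.0))
rim 4802 (663.4766845703125, 105.31676483154297) (85.33636474609375, 172.0978546142578) 88.76223754882812 0.1799522819164617
grader [(array([268., 167., 183., 334.]), 0.73)]
tub_a [(array([118., 165., 109.,  58.]), 0.89), (array([ 94.,  18., 123.,  33.]), 0.84)]
hopper []
pocket3 [(array([267., 169., 186., 330.]), 0.96)]
```

View pics/tubs.png

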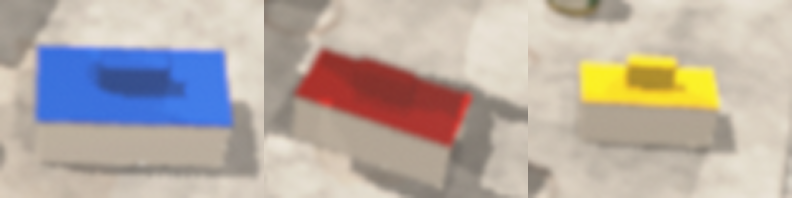

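Call:
{"method": "carry_out", "body": {"series": "-0.02 0.0 0.02 10;-0.02 0.01 0.02 10;-0.02 0.01 0.02 10;-0.02 0.01 0.02 10;-0.02 0.01 0.02 10;-0.02 0.01 0.02 10;-0.02 0.01 0.02 10;-0.02 0.01 0.0 10;-0.02 0.01 0 10;0 0 0 0;0 0 0 0", "jaw": 0, "grip_force": 40}}

```text
time: 2.12
tool_pos: [0.4954, 0.0798, 0.3494]
tcp_rot: [0.003, 3.141, -0.0]
wrist_force: [-0.7, -0.3, -1.2]
width: 0.502
grip_force: 0.0
```

```bash
python3 - <<'E'
from h import *; from a import lids
s=bot.read_state(); print({k:np.round(s[k],3) for k in ['time','q','tool_pos','tcp_rot','width']})
print(R.from_rotvec(s['tcp_rot']).as_matrix().round(2).tolist())
im,d,m=shot('wrist'); np.savez('w1.npz',im=im,d=d); P=cloud(m,d); print(m[3])
for k,v in lids(im,P).items(): print(k,v)
cv2.imwrite('pics/w1.png',im)
E
```

```text
{'time': np.float64(2.125), 'q': array([ 0.11 , -0.125,  1.765, -0.   ,  1.501, -1.458]), 'tool_pos': array([0.495, 0.08 , 0.349]), 'tcp_rot': array([ 3.000e-03,  3.141e+00, -0.000e+00]), 'width': np.float64(0.502)}
[[-1.0, 0.0, 0.0], [0.0, 1.0, -0.0], [-0.0, -0.0, -1.0]]
[0.41964915 0.0791966  0.5141163 ]
a (422, 10, 57, 122, -7, 48, 2921, array([422.,  10.]), np.float64(77.0))
b (424, 204, 120, 57, 17, 48, 2821, array([424., 203.]), np.float64(77.0))
c (430, -245, 123, 59, 15, 48, 3033, array([ 430., -243.]), np.float64(76.0))
```

View pics/w1.png

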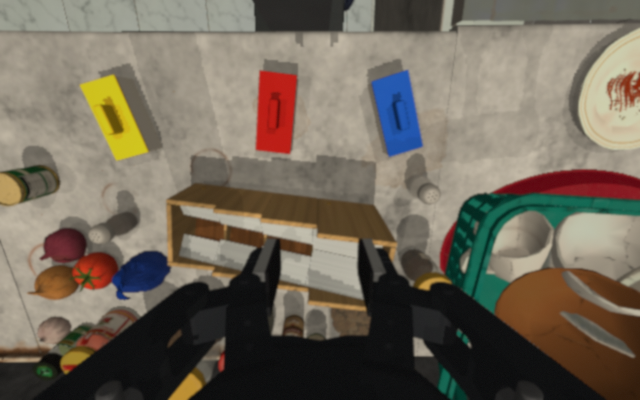

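```bash
python3 - <<'E'
from h import *
z=np.load('w1.npz'); m=cam('wrist'); P=cloud(m,z['d']); X,Y,Z=P[...,0],P[...,1],P[...,2]
def rect(mask,t):
    mask=mask.astype(np.uint8); n,l,s,c=cv2.connectedComponentsWithStats(mask)
    for i in np.argsort(-s[1:,4])[:3]+1:
        q=P[l==i]; print(t,s[i],[np.round(x,1) for x in cv2.minAreaRect((q[:,:2]*1000).astype(np.float32))],q[:,2].min().round(3),q[:,2].max().round(3))
bx=(X>.5)&(X<.8)&(Y>-.2)&(Y<.3)
rect(bx&(Z>.158)&(Z<.172),'rim')
rect(bx&(Z>.09)&(Z<.172),'gr')
# free worktop bounds / height map
for x0 in np.arange(.3,.62,.03):
    print(round(x0,2),' '.join('%4d'%(1000*np.percentile(Z[(abs(X-x0)<.015)&(abs(Y-y0)<.015)],90)) if ((abs(X-x0)<.015)&(abs(Y-y0)<.015)).sum()>3 else '   .' for y0 in np.arange(-.35,.5,.03)))
z=np.load('side0.npz'); m=cam('side'); P=cloud(m,z['d']); X,Y,Z=P[...,0],P[...,1],P[...,2]
bx=(X>.5)&(X<.8)&(Y>-.2)&(Y<.3); rect(bx&(Z>.158)&(Z<.172),'rim side')
for x0 in np.arange(.5,.85,.02):
    print(round(x0,2),' '.join('%4d'%(1000*np.percentile(Z[(abs(X-x0)<.01)&(abs(Y-y0)<.01)],90)) if ((abs(X-x0)<.01)&(abs(Y-y0)<.01)).sum()>1 else '   .' for y0 in np.arange(-.1,.34,.02)))
E
```

```text
rim [317 231  80  31 567] [array([585.7, 132.5]), array([112.9,  28.9]), np.float64(70.3)] 0.158 0.168
rim [307 297  59  15 430] [array([690.5, 104.4]), array([86.6, 10. ]), np.float64(81.5)] 0.158 0.168
rim [460 248  11  25 108] [array([618.6, 280.7]), array([43.4,  9.8]), np.float64(4.4)] 0.159 0.172
gr [  166   196   231   143 11735] [array([675.8,   1.7]), array([342.8, 221.8]), np.float64(82.6)] 0.09 0.168
gr [409 266  43  24 621] [array([682. , 259.2]), array([24.4, 61.4]), np.float64(19.6)] 0.09 0.128
gr [458 245  13  35 191] [array([627.7, 288.1]), array([62.4, 24. ]), np.float64(2.8)] 0.122 0.172
0.3    0    0    0    0    0    0    0    0    0    0    1    0    1    0    0    1    1    0    1    1    1    0    0    1    1    1    1    1    1
0.33    1    1    1    0    1    1    1    1    1    1    1    1    1    1    1    1    1    1    1    1    1    1    1    1    1    1    1    1    1
0.36    1    1    0   47   46    1    1    1    1    1    1   48   48   48    1    1    1    1   48   48    1    1    1    1    1    1    0    1    1
0.39    1    0   48   48   48    1    
[... 2935 characters left out ...]
.    .  349  349  342    .    .    .    .  176  183  197  181  175    .    .    .    .    .    .    .
0.76    0    .    .    .    .    .    .    .    .    3    2  207  206  207  206  200  169    .    .    .  373  323  244
0.78    .    .   97   93    .    .    .    .    3    4    .  207  207  207  207  207  181    .    .    .  373  326  240
0.8    2  134  138  136  111    1    4    4    3    .  207  207  207  207  207  207  198    .  210  207  373  324  230
0.82  138  140  140  139  131    3    4    4    .    .    .  207  207  208  207  207  184    .  210  207    .    .  209
0.84  140  141  140  140  133  106  107    .    .    .    .  207  207  207  207  205    .    .  209  204  142   98   62
```

Call:
{"method": "carry_out", "body": {"series": "-0.018 0.031 -0.057 4;-0.018 0.031 -0.057 4;-0.018 0.031 -0.057 4;-0.017 0.032 -0.058 4;0 0 0 0;0 0 -0.03 0;0 0 -0.025 0;0 0 0 0"}}

```text
time: 3.18
tool_pos: [0.4296, 0.1947, 0.0821]
tcp_rot: [0.434, -3.11, 0.001]
wrist_force: [-0.4, 0.5, 0.6]
width: 0.501
grip_force: 0.0
```

Call:
{"method": "carry_out", "body": {"series": "0 0 0 0;0 0 0 0;0 0 0 0;0 0 0 0;0 0 0.03 0;0 0 0.05 0;0 0 0 0", "jaw": -1, "grip_force": 40}}

```text
time: 4.05
tool_pos: [0.4328, 0.197, 0.1674]
tcp_rot: [-0.436, 3.102, 0.003]
wrist_force: [0.6, 0.4, 0.2]
width: 0.004
grip_force: 0.0
```

Call:
{"method": "carry_out", "body": {"series": "-0.005 0.004 0 0;-0.004 0.003 -0.01 0;0 0 -0.02 0;0 0 -0.02 0;0 0 -0.02 0;0 0 -0.02 0;0 0 -0.012 0;0 0 0 0", "jaw": 0}}

```text
time: 5.05
tool_pos: [0.4184, 0.2019, 0.0584]
tcp_rot: [0.437, -3.107, 0.002]
wrist_force: [0.9, -0.7, 0.1]
width: 0.496
grip_force: 0.0
```

Call:
{"method": "carry_out", "body": {"series": "0.003 0.002 0.009 0;0 0 0 0"}}

```text
time: 5.3
tool_pos: [0.4255, 0.2055, 0.0716]
tcp_rot: [-0.437, 3.107, 0.002]
wrist_force: [1.2, -0.4, 0.5]
width: 0.499
grip_force: 0.0
```

Call:
{"method": "carry_out", "body": {"series": "0 0 0 0;0 0 0 0;0 0 0 0;0 0 0 0;0 0 0 0;0 0 0.02 0;0 0 0.03 0;0 0 0.03 0;0 0 0 0", "jaw": -1}}

```text
time: 6.42
tool_pos: [0.4256, 0.2055, 0.1523]
tcp_rot: [-0.436, 3.105, 0.002]
wrist_force: [-0.7, 0.4, -0.5]
width: -0.0
grip_force: 0.0
```

```bash
python3 - <<'E'
from h import *; from a import lids
s=bot.read_state(); print(s['tool_pos'],s['q'])
im,d,m=shot('wrist'); P=cloud(m,d)
for k,v in lids(im,P).items(): print(k,v)
im2,d2,m2=shot('side'); print('side')
for k,v in lids(im2,cloud(m2,d2)).items(): print(k,v)
cv2.imwrite('pics/w2.png',np.hstack([cv2.resize(im,(480,300)),im2[200:400,280:480].repeat(1,0)[:200]] if 0 else [im[:, :400], im2[0:400,200:600]]))
E
```

```text
[0.42557197 0.2055178  0.15225917] [ 3.97175506e-01 -8.43472920e-02  2.09025105e+00  5.96676833e-06
  1.12967953e+00 -1.45287184e+00]
a (422, 10, 59, 122, -7, 48, 8625, array([420.,  13.]), np.float64(76.0))
b (424, 205, 121, 57, 17, 48, 6515, array([422., 204.]), np.float64(76.0))
side
a (394, 16, 57, 66, -5, 51, 470, array([412.,  16.]), np.float64(79.0))
b (423, 207, 119, 57, 16, 49, 1256, array([423., 209.]), np.float64(78.0))
c (400, -251, 60, 63, -76, 49, 234, array([ 415., -243.]), np.float64(80.0))
```

View pics/w2.png

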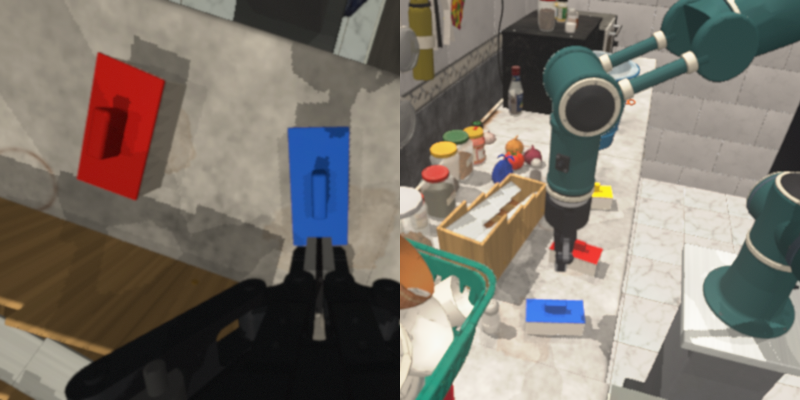

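```bash
python3 - <<'E'
from h import *
s=bot.read_state(); t=np.array(s['tool_pos']); r=R.from_rotvec(s['tcp_rot']).as_matrix()
print(px(cam('side'),[t,t+[0,0,-.014],[.424,.205,.074]]).round(),px(cam('wrist'),[t,t+[0,0,-.014],[.424,.205,.074]]).round())
E
```

```text
[[359. 277.]
 [358. 282.]
 [355. 302.]] [[320. 236.]
 [320. 227.]
 [320. 202.]]
```

Call:
{"method": "carry_out", "body": {"series": "0 0 0 0;0 0 0 0;0 0 -0.02 0;0 0 -0.02 0;0 0 -0.02 0;0 0 -0.02 0;0 0 -0.007 0;0 0 0 0;0 0 0 0", "jaw": -0.2}}

```text
time: 7.65
tool_pos: [0.424, 0.2048, 0.0632]
tcp_rot: [-0.437, 3.11, 0.001]
wrist_force: [0.7, -0.2, -0.9]
width: 0.402
grip_force: 0.0
```

Call:
{"method": "carry_out", "body": {"series": "0 0 0 0;0 0 0 0;0 0 0 0;0 0 0 0", "jaw": -1}}

```text
time: 8.15
tool_pos: [0.4234, 0.2046, 0.0625]
tcp_rot: [-0.437, 3.111, 0.0]
wrist_force: [0.2, -0.2, 1.1]
width: -0.001
grip_force: 0.0
```

```bash
python3 - <<'E'
from h import *
s=bot.read_state(); t=np.array(s['tool_pos']); print(t,s['q'])
im,d,m=shot('side'); P=cloud(m,d); w,dw,mw=shot('wrist')
print(px(m,[t,t+[0,0,-.014]]).round(),px(mw,[t,t+[0,0,-.014]]).round())
q=P[(np.hypot(P[...,0]-t[0],P[...,1]-t[1])<.08)&(P[...,2]>.082)&(P[...,2]<.5)]
for z in np.arange(.085,.3,.02):
    k=q[abs(q[:,2]-z)<.01]; print(z.round(3),len(k),k.mean(0).round(3) if len(k) else '')
cv2.imwrite('pics/w3.png',np.hstack([w[100:400,170:470],cv2.resize(im[190:340,280:430],(450,450))[:300] if 0 else cv2.resize(im[190:340,280:430],(300,300))]))
E
```

```text
[0.42337484 0.20456787 0.06253643] [ 3.97146150e-01  2.02505488e-02  2.17323761e+00 -3.43873742e-05
  9.47927097e-01 -1.45287752e+00]
[[355. 305.]
 [355. 310.]] [[320. 236.]
 [320. 228.]]
0.085 14 [0.421 0.214 0.091]
0.105 52 [0.42  0.217 0.103]
0.125 7 [0.432 0.217 0.13 ]
0.145 58 [0.421 0.223 0.148]
0.165 92 [0.416 0.239 0.168]
0.185 236 [0.413 0.244 0.184]
0.205 120 [0.413 0.241 0.204]
0.225 299 [0.417 0.235 0.226]
0.245 368 [0.418 0.235 0.245]
0.265 322 [0.419 0.231 0.261]
0.285 431 [0.417 0.235 0.285]
```

View pics/w3.png

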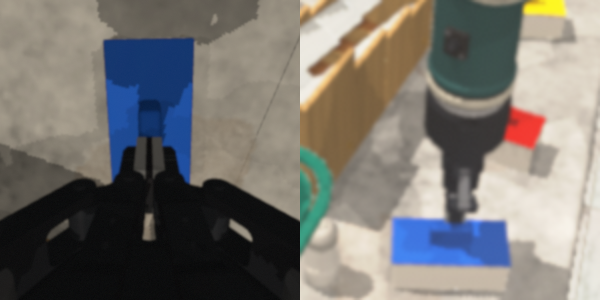

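Call:
{"method": "carry_out", "body": {"series": "0 0 0.02 0;0 0 0 0;0 0 0 0;0 0 0 0;0 0 -0.01 0;0 0 -0.01 0;0 0 -0.004 0;0 0 -0.004 0;0 0 0 0", "jaw": -0.2}}

```text
time: 9.38
tool_pos: [0.4231, 0.2045, 0.0541]
tcp_rot: [0.437, -3.11, 0.0]
wrist_force: [1.0, -0.2, 0.5]
width: 0.399
grip_force: 0.0
```

```bash
python3 - <<'E'
from h import *
s=bot.read_state(); t=np.array(s['tool_pos']); print(t,s['wrist_force'],s['width'])
im,d,m=shot('side'); w,dw,mw=shot('wrist'); P=cloud(mw,dw)
for f in (0,10,-14): print(f,px(m,t+[0,0,f/1e3]).round(),px(mw,t+[0,0,f/1e3]).round())
for r in range(150,330,6): print(r,P[r,(290,300,310,320,330,340,350),2].round(3))
cv2.imwrite('pics/w4.png',np.hstack([w[100:400,170:470],cv2.resize(im[230:330,300:400],(300,300))]))
E
```

```text
[0.42309854 0.20447158 0.05408089] [ 0.97521171 -0.213921    0.5139058 ] 0.3992072648218253
0 [[355. 308.]] [[320. 235.]]
10 [[356. 305.]] [[320. 242.]]
-14 [[355. 312.]] [[320. 227.]]
150 [0.049 0.048 0.048 0.048 0.048 0.048 0.048]
156 [0.049 0.049 0.048 0.048 0.048 0.047 0.047]
162 [0.049 0.048 0.047 0.048 0.048 0.048 0.049]
168 [0.047 0.048 0.048 0.047 0.048 0.048 0.048]
174 [0.048 0.049 0.048 0.048 0.048 0.048 0.048]
180 [0.049 0.048 0.048 0.048 0.048 0.048 0.049]
186 [0.048 0.048 0.048 0.048 0.048 0.048 0.047]
192 [0.047 0.048 0.047 0.048 0.049 0.047 0.047]
198 [0.047 0.048 0.048 0.048 0.048 0.049 0.048]
204 [0.049 0.048 0.05  0.055 0.048 0.048 0.048]
210 [0.049 0.048 0.062 0.065 0.059 0.048 0.047]
216 [0.047 0.047 0.072 0.073 0.071 0.048 0.049]
222 [0.048 0.049 0.074 0.075 0.073 0.047 0.049]
228 [0.049 0.048 0.073 0.074 0.074 0.048 0.049]
234 [0.049 0.048 0.072 0.074 0.073 0.048 0.048]
240 [0.048 0.048 0.074 0.074 0.073 0.048 0.08 ]
246 [0.047 0.049 0.074 0.074 0.074 0.047 0.082]
252 [0.049 0.049 0.073 0.073 0.073 0.048 0.082]
258 [0.048 0.047 0.074 0.075 0.074 0.049 0.084]
264 [0.047 0.048 0.074 0.074 0.073 0.049 0.085]
270 [0.048 0.049 0.073 0.074 0.073 0.049 0.084]
276 [0.047 0.048 0.074 0.075 0.073 0.049 0.086]
282 [0.049 0.049 0.048 0.075 0.048 0.048 0.048]
288 [0.049 0.048 0.048 0.048 0.048 0.048 0.048]
294 [0.048 0.048 0.048 0.048 0.048 0.048 0.048]
300 [0.048 0.048 0.048 0.047 0.048 0.047 0.047]
306 [0.048 0.049 0.049 0.047 0.048 0.048 0.049]
312 [-0.001 -0.     0.001  0.001  0.001  0.001  0.   ]
318 [0.001 0.    0.    0.001 0.002 0.001 0.001]
324 [0.001 0.    0.001 0.001 0.001 0.002 0.001]
```

View pics/w4.png

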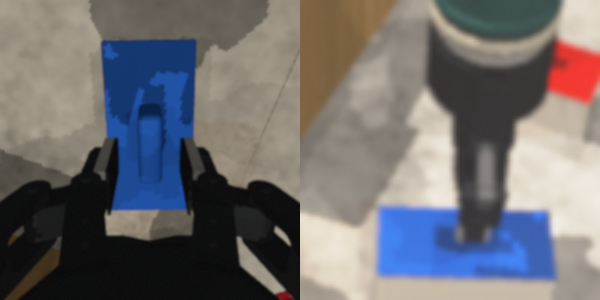

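Call:
{"method": "carry_out", "body": {"series": "0 0 -0.007 0;0 0 -0.006 0;0 0 0 0"}}

```text
time: 9.85
tool_pos: [0.4226, 0.2043, 0.0406]
tcp_rot: [0.437, -3.109, 0.001]
wrist_force: [-1.0, -0.5, -0.6]
width: 0.398
grip_force: 0.0
```

Call:
{"method": "carry_out", "body": {"series": "0 0 0 0;0 0 0 0;0 0 0 0;0 0 0 0", "jaw": -1}}

```text
time: 10.35
tool_pos: [0.4234, 0.2046, 0.0416]
tcp_rot: [-0.437, 3.111, 0.0]
wrist_force: [-0.2, 0.6, -0.1]
width: 0.149
grip_force: 40.9
```

Call:
{"method": "carry_out", "body": {"series": "0 0 0.025 0;0 0 0.03 0;0 0 0.02 0;0 0.031 0 -4;0 0.031 0 -4;-0.002 0.031 0 -4;-0.002 0.032 0 -4;0 0 -0.025 0;0 0 -0.025 0;0 0 -0.025 0;0 0 -0.02 0;0 0 -0.01 0;0 0 -0.005 0;0 0 0 0"}}

```text
time: 12.1
tool_pos: [0.4196, 0.3297, 0.0067]
tcp_rot: [0.0, 3.141, 0.0]
wrist_force: [-0.8, 0.6, -0.4]
width: 0.149
grip_force: 40.8
```

Call:
{"method": "carry_out", "body": {"series": "0 0 -0.004 0;0 0 0 0"}}

```text
time: 12.35
tool_pos: [0.4195, 0.3297, 0.0027]
tcp_rot: [0.0, 3.141, 0.0]
wrist_force: [-0.2, 0.9, -0.9]
width: 0.145
grip_force: 40.8
```

Call:
{"method": "carry_out", "body": {"series": "0 0 0 0;0 0 0 0;0 0 0 0;0 0 0.03 0;0 0 0.04 0;0 0 0.04 0;0 -0.032 0 -1;0 -0.032 0 -1;0 -0.032 0 -1;0 -0.032 0 -1;0 -0.032 0 -1;0 -0.032 0 -1;0 -0.032 0 -1;0 -0.032 0 0;0 -0.032 0 0;0.002 -0.032 0 0;0 0 -0.02 0;0 0 0 0", "jaw": -0.2}}

```text
time: 14.6
tool_pos: [0.4197, 0.0092, 0.0912]
tcp_rot: [-0.193, -3.132, 0.0]
wrist_force: [-0.6, -0.7, -0.2]
width: 0.398
grip_force: 0.0
```

```bash
python3 - <<'E'
from h import *; from a import lids
s=bot.read_state(); print(s['tool_pos'],s['q'][5])
im,d,m=shot('wrist'); P=cloud(m,d)
for k,v in lids(im,P).items(): print(k,v)
im2,d2,m2=shot('side'); print('side')
for k,v in lids(im2,cloud(m2,d2)).items(): print(k,v)
cv2.imwrite('pics/w5.png',np.hstack([im[:, 80:560],cv2.resize(im2[240:400,300:428],(320,400))]))
E
```

```text
[0.41974343 0.00924097 0.09122611] -1.4849153250720168
a (421, 9, 58, 121, -7, 48, 10232, array([419.,  10.]), np.float64(76.0))
b (466, 299, 28, 4, 5, 7, 116, None, np.float64(10.0))
c (433, -244, 116, 60, 14, 48, 6159, array([ 442., -236.]), np.float64(74.0))
side
a (422, 12, 58, 121, -8, 50, 820, array([421.,  15.]), np.float64(78.0))
b (419, 331, 57, 120, 0, 9, 1692, array([420., 333.]), np.float64(38.0))
c (395, -252, 51, 60, -76, 49, 160, None, np.float64(52.0))
```

View pics/w5.png

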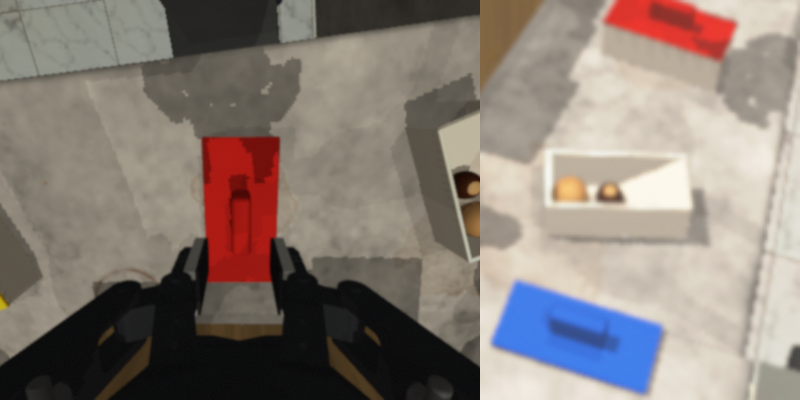

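Call:
{"method": "carry_out", "body": {"series": "0.001 0.001 -0.02 0;0 0 -0.02 0;0 0 -0.01 0;0 0 0 0"}}

```text
time: 15.2
tool_pos: [0.422, 0.0109, 0.0423]
tcp_rot: [-0.191, -3.135, 0.0]
wrist_force: [-0.1, 0.5, 0.1]
width: 0.402
grip_force: 0.0
```

Call:
{"method": "carry_out", "body": {"series": "0 0 0 0;0 0 0 0;0 0 0 0;0 0 0 0;0 0 0.02 0;0 0 0.03 0;0 0 0.03 0;0 0 0.03 0;0 0 0 0", "jaw": -1}}

```text
time: 16.32
tool_pos: [0.4244, 0.0104, 0.1548]
tcp_rot: [0.192, 3.13, 0.0]
wrist_force: [0.8, -0.7, -0.7]
width: 0.15
grip_force: 40.3
```

Call:
{"method": "carry_out", "body": {"series": "0 -0.032 0 2;0 -0.033 0 2;0 -0.033 0 2;-0.002 -0.032 0 1;0 0 -0.025 0;0 0 -0.025 0;0 0 -0.025 0;0 0 -0.025 0;0 0 -0.025 0;0 0 -0.015 0;0 0 -0.008 0;0 0 -0.004 0;0 0 0 0"}}

```text
time: 17.95
tool_pos: [0.4189, -0.119, 0.0034]
tcp_rot: [0.0, -3.136, -0.002]
wrist_force: [-15.8, 5.0, 33.3]
width: 0.149
grip_force: 44.3
```

Call:
{"method": "carry_out", "body": {"series": "0 0 0 0;0 0 0 0;0 0 0 0;0 0 0.03 0;0 0 0.04 0;0 0 0.04 0;0.002 -0.031 0 5;0.002 -0.031 0 5;0.002 -0.031 0 5;0.002 -0.031 0 0;0 0 -0.02 0;0 0 0 0;0 0 0 0", "jaw": -0.2}}

```text
time: 19.58
tool_pos: [0.4282, -0.2432, 0.0904]
tcp_rot: [0.41, -3.114, -0.001]
wrist_force: [-0.5, 0.3, 0.2]
width: 0.401
grip_force: 0.0
```

```bash
python3 - <<'E'
from h import *; from a import lids
s=bot.read_state(); print(s['tool_pos'],s['q'][5])
im,d,m=shot('wrist'); P=cloud(m,d); np.savez('w6.npz',im=im,d=d)
for k,v in lids(im,P).items(): print(k,v)
E
```

```text
[ 0.42824971 -0.2431664   0.0904251 ] -2.399931879402132
a (420, -120, 59, 125, 0, 8, 7505, array([ 416., -122.]), np.float64(36.0))
c (430, -246, 122, 58, 15, 48, 10320, array([ 427., -247.]), np.float64(76.0))
```

Call:
{"method": "carry_out", "body": {"series": "0.002 -0.003 -0.02 0;0 0 -0.02 0;0 0 -0.01 0;0 0 0 0"}}

```text
time: 20.12
tool_pos: [0.43, -0.246, 0.0402]
tcp_rot: [0.411, -3.114, -0.001]
wrist_force: [-0.3, 0.2, -0.4]
width: 0.402
grip_force: 0.0
```

Call:
{"method": "carry_out", "body": {"series": "0 0 0 0;0 0 0 0;0 0 0 0;0 0 0 0;0 0 0.02 0;0 0 0.03 0;0 0 0.03 0;0 0 0.03 0;0 0 0 0", "jaw": -1}}

```text
time: 21.25
tool_pos: [0.4321, -0.2476, 0.153]
tcp_rot: [-0.41, 3.111, -0.006]
wrist_force: [-0.5, -0.0, -1.0]
width: 0.147
grip_force: 41.0
```

Call:
{"method": "carry_out", "body": {"series": "0 0.033 0 -1;0 0.033 0 -1;0 0.034 0 -1;0 0.034 0 -1;0 0.034 0 -1;0 0.034 0 -1;0 0.034 0 -1;0 0.034 0 -1;0 0.034 0 -1;0 0.034 0 -1;0 0.034 0 -1;0 0.034 0 -1;0 0.034 0 -1;0 0.034 0 -1;0 0.034 0 -1;-0.003 0.034 0 0;-0.003 0.034 0 0;-0.003 0.034 0 0;-0.003 0.034 0 0;-0.003 0.03 0 0"}}

```text
time: 23.75
tool_pos: [0.4142, 0.4279, 0.148]
tcp_rot: [0.001, -3.139, 0.004]
wrist_force: [-0.4, -0.8, -0.2]
width: 0.144
grip_force: 41.0
```

Call:
{"method": "carry_out", "body": {"series": "0 0 -0.025 0;0 0 -0.025 0;0 0 -0.025 0;0 0 -0.025 0;0 0 -0.025 0;0 0 -0.01 0;0 0 -0.007 0;0 0 -0.004 0;0 0 -0.002 0;0 0 0 0"}}

```text
time: 25.0
tool_pos: [0.4157, 0.4279, 0.003]
tcp_rot: [0.0, 3.141, 0.001]
wrist_force: [-1.1, -0.5, -0.2]
width: 0.149
grip_force: 41.0
```

Call:
{"method": "carry_out", "body": {"series": "0 0 0 0;0 0 0 0;0 0 0 0;0 0 0.03 0;0 0 0.04 0;0 0 0.04 0;0 -0.033 0.02 2;-0.003 -0.033 0.02 2;-0.003 -0.033 0.02 2;-0.003 -0.033 0.02 2;-0.003 -0.033 0 2;-0.003 -0.033 0 2;-0.003 -0.033 0 5;0 0 0 0;0 0 0 0", "jaw": 0}}

```text
time: 26.88
tool_pos: [0.3976, 0.1969, 0.1927]
tcp_rot: [-0.462, 3.107, 0.001]
wrist_force: [0.8, 0.4, 0.7]
width: 0.502
grip_force: 0.0
```

```bash
cat > tubs.py <<'E'
from h import *
# tub tops: white rim z 38..50; footprint from points z 0.012..0.05 in the tub area, depth-limited low saturation
def tubs(im,P,box=(.3,.56,-.4,.5)):
    X,Y,Z=P[...,0],P[...,1],P[...,2]
    S=cv2.cvtColor(im,cv2.COLOR_BGR2HSV)[...,1]
    m=(X>box[0])&(X<box[1])&(Y>box[2])&(Y<box[3])&(Z>.034)&(Z<.049)&(S<110)
    m=cv2.dilate(m.astype(np.uint8),np.ones((5,5)))
    n,l,s,c=cv2.connectedComponentsWithStats(m); out=[]
    for i in range(1,n):
        k=(l==i)&(Z>.034)&(Z<.049)
        if k.sum()<80: continue
        q=P[k]; (cx,cy),(w,h),a=cv2.minAreaRect((q[:,:2]*1000).astype(np.float32))
        if w<h: a+=90; w,h=h,w
        a=(a+90)%180-90
        if not 90<w<150: continue
        e=np.array([np.cos(np.radians(a)),np.sin(np.radians(a))])
        loc=(P[...,:2]*1000-[cx,cy]); u=loc@e; v=loc@[-e[1],e[0]]
        ins=(abs(v)<18)&(abs(u)<48)
        hp,hm=[np.median(Z[ins&(u*g>15)]) if (ins&(u*g>15)).any() else np.nan for g in (1,-1)]
        out.append((round(cx),round(cy),round(w),round(h),round(a,1),'zin +x/-x',round(hp*1000),round(hm*1000),tuple(s[i][:4])))
    return out
E
python3 - <<'E'
from h import *; from tubs import tubs
s=bot.read_state(); print(s['time'],s['tool_pos'],s['q'][5])
for n in ['wrist','side']:
    im,d,m=shot(n); P=cloud(m,d); print(n); [print(t) for t in tubs(im,P)]
    cv2.imwrite(f'pics/7{n}.png',im)
    if n=='wrist': print('rim')
a=cv2.imread('pics/7wrist.png'); b=cv2.imread('pics/7side.png')
cv2.imwrite('pics/w7.png',np.hstack([a[:,120:560],b[130:400,300:460].repeat(2,0).repeat(2,1)[:400]]))
E
```

```text
26.875 [0.39757161 0.19693524 0.19271535] -1.4629248159261827
wrist
(421, 10, 121, 58, -6.7, 'zin +x/-x', 5, 26, (np.int32(113), np.int32(89), np.int32(84), np.int32(123)))
(423, 204, 120, 56, 16.9, 'zin +x/-x', 26, 302, (np.int32(292), np.int32(150), np.int32(54), np.int32(102)))
rim
side
(423, 206, 122, 59, 17.1, 'zin +x/-x', 31, 37, (np.int32(324), np.int32(298), np.int32(63), np.int32(31)))
```

View pics/w7.png

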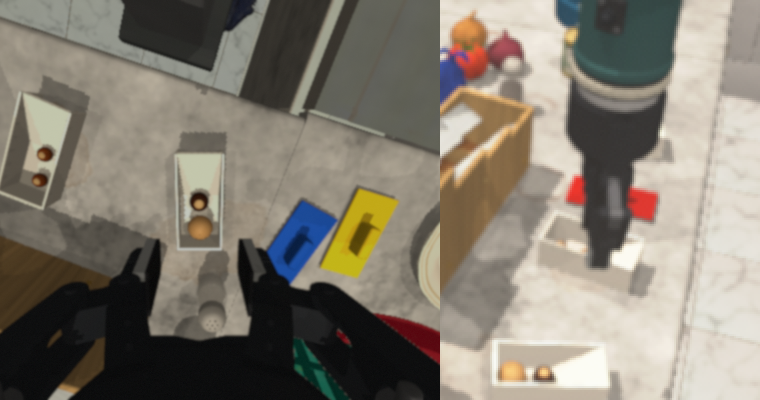

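Call:
{"method": "carry_out", "body": {"series": "0 0 -0.025 0;0 0 -0.03 0;0 0 -0.03 0;0 0 -0.03 0;0 0 -0.03 0;0 0 -0.025 0;0 0 -0.015 0;0 0 -0.01 0;0 0 0 0", "jaw": 0.95}}

```text
time: 28.1
tool_pos: [0.3971, 0.1967, -0.0029]
tcp_rot: [0.465, -3.106, 0.0]
wrist_force: [-0.9, 0.3, -0.6]
width: 0.973
grip_force: 0.0
```

Call:
{"method": "carry_out", "body": {"series": "0 0 0 0;0 0 0 0;0 0 0 0;0 0 0 0", "jaw": -1, "grip_force": 25}}

```text
time: 28.6
tool_pos: [0.3983, 0.197, -0.0015]
tcp_rot: [-0.464, 3.105, 0.001]
wrist_force: [-1.2, -0.6, 5.6]
width: 0.649
grip_force: 27.6
```

```bash
python3 - <<'E'
from h import *
s=bot.read_state(); t=np.array(s['tool_pos']); print(t,s['width'],s['grip_force'],s['wrist_force'])
im,d,m=shot('side'); w,dw,mw=shot('wrist')
cv2.imwrite('pics/w8.png',np.hstack([w[100:400,170:470],cv2.resize(im[230:350,290:410],(300,300))]))
E
```

```text
[ 0.3983434   0.19700496 -0.0014956 ] 0.6488338285804315 27.618880569934845 [-1.18981786 -0.64218221  5.61530372]
```

View pics/w8.png

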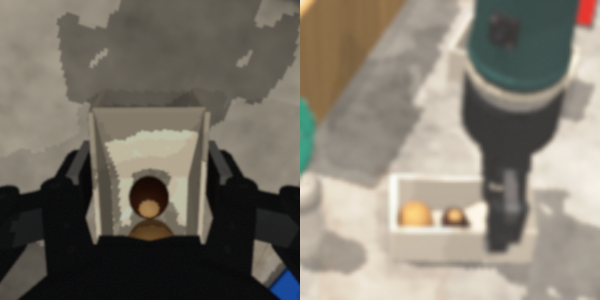

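Call:
{"method": "carry_out", "body": {"series": "0 0 0.015 0;0 0 0.025 0;0 0 0.03 0;0 0 0.03 0;0 0 0.03 0;0 0 0.03 0;0 0 0.03 -3;0 0 0.02 -6;0 -0.003 0.01 -10;0 -0.003 0 -10;0 -0.003 0 -10;0 -0.003 0 -10;0 -0.003 0 -10;0 -0.003 0 -10;0 -0.003 0 -10;0 -0.003 0 -10;0 -0.003 0 -10;0 -0.003 0 -10;0 -0.003 0 -10;0 -0.003 0 -10"}}

```text
time: 31.2
tool_pos: [0.3967, 0.1602, 0.2177]
tcp_rot: [-2.61, -1.749, 0.001]
wrist_force: [0.3, -0.2, -1.7]
width: 0.645
grip_force: 27.2
```

Call:
{"method": "carry_out", "body": {"series": "0 -0.003 0 -10;0 -0.003 0 -10;0.01 -0.003 0 -10;0.015 -0.003 0 -10;0.02 -0.003 0 -10;0.02 -0.003 0 -10;0.02 -0.003 0 -10;0.02 0 0 -6;0 0 0 0;0 0 0 0"}}

```text
time: 32.45
tool_pos: [0.5014, 0.1394, 0.2173]
tcp_rot: [3.134, -0.217, -0.002]
wrist_force: [-0.1, -0.4, -1.3]
width: 0.645
grip_force: 27.2
```

```bash
python3 - <<'E'
from h import *
s=bot.read_state(); r=R.from_rotvec(s['tcp_rot']).as_matrix(); print(s['time'],s['tool_pos'],s['q'],s['grip_force'],'tooly ang',np.degrees(np.arctan2(r[1,1],r[0,1])))
im,d,m=shot('wrist'); P=cloud(m,d); X,Y,Z=P[...,0],P[...,1],P[...,2]
k=(Z>.158)&(Z<.172)&(X>.5)&(X<.73)&(Y>-.0)&(Y<.22); q=P[k]
print(len(q),[np.round(x,1) for x in cv2.minAreaRect((q[:,:2]*1000).astype(np.float32))])
E
```

```text
32.45 [0.50138071 0.13943985 0.21734964] [ 2.23324974e-01 -3.47449922e-02  1.91978368e+00  9.84972081e-05
  1.25775253e+00  1.93224919e+00] 27.20048278570175 tooly ang -97.91587524410696
3018 [array([615.1, 127.1]), array([110.5,  66.4]), np.float64(82.1)]
```

Call:
{"method": "carry_out", "body": {"series": "0.02 -0.002 0 0;0.025 -0.002 0 0;0.025 -0.002 0 0;0.025 -0.002 0 0;0.02 -0.003 0 0;0 0 -0.015 0;0 0 -0.015 0;0 0 -0.012 0;0 0 0 0"}}

```text
time: 33.62
tool_pos: [0.6153, 0.1285, 0.1732]
tcp_rot: [3.133, -0.218, -0.006]
wrist_force: [0.3, -0.0, -1.1]
width: 0.647
grip_force: 27.2
```

```bash
python3 - <<'E'
from h import *
s=bot.read_state(); t=np.array(s['tool_pos']); print(t,s['width'],s['grip_force'],s['wrist_force'])
im,d,m=shot('side'); w,dw,mw=shot('wrist')
cv2.imwrite('pics/w9.png',np.hstack([w[:,120:520],cv2.resize(im[130:330,230:430],(400,400))]))
E
```

```text
[0.6153447  0.12846652 0.17317839] 0.6466669517151024 27.19986766576767 [ 0.29678241 -0.02529565 -1.13509813]
```

View pics/w9.png

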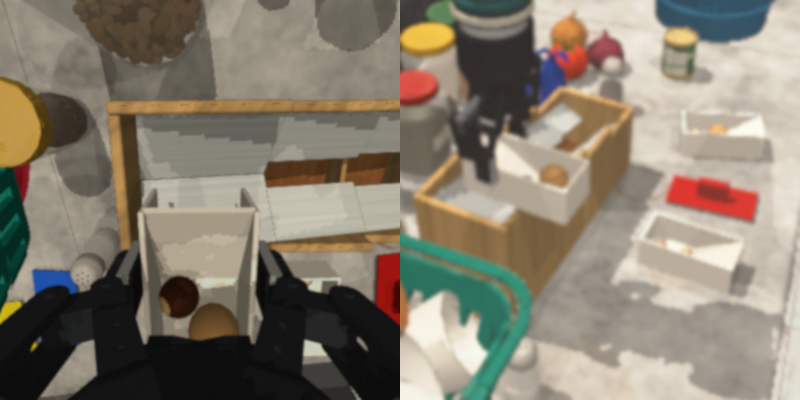

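```bash
python3 - <<'E'
from h import *
m=cam('wrist'); c=np.array([.638,.125]); a=np.radians(-7.9); E=np.array([[np.cos(a),np.sin(a)],[-np.sin(a),np.cos(a)]])
for n,u,v in [('out corner',108,102),('in corner',137,115),('far wall end',400,102),('left wall near out',122,248),('left near in',145,240)]:
    p=atz(m,u+120,v,.166); print(n,p.round(3),(E@(p[:2]-c)*1000).round())
t=bot.read_state()['tool_pos']; print((E@(t[:2]-c)*1000).round())
E
```

```text
out corner [0.704 0.169 0.166] [59. 53.]
in corner [0.694 0.154 0.166] [52. 37.]
far wall end [0.68  0.    0.166] [  59. -118.]
left wall near out [0.61  0.182 0.166] [-36.  53.]
left near in [0.614 0.165 0.166] [-30.  36.]
[-21.   1.]
```

Call:
{"method": "carry_out", "body": {"series": "-0.001 -0.008 0 0;0 0 -0.005 0;0.001 0 -0.005 0;0.002 0 -0.005 0;0.002 0 -0.005 0;0.001 0 -0.005 0;0 0 -0.005 0;0 0 0 0"}}

```text
time: 34.72
tool_pos: [0.6287, 0.1206, 0.1509]
tcp_rot: [-3.132, 0.219, -0.022]
wrist_force: [6.4, -1.8, 11.5]
width: 0.647
grip_force: 31.7
```

```bash
python3 - <<'E'
from h import *
s=bot.read_state(); t=np.array(s['tool_pos']); print(t,s['width'],s['grip_force'],s['wrist_force'],s['torque'])
im,d,m=shot('side'); w,dw,mw=shot('wrist'); np.savez('t1.npz',w=w,im=im)
cv2.imwrite('pics/w10.png',np.hstack([w[:,120:520],cv2.resize(im[130:330,230:430],(400,400))]))
E
```

```text
[0.62873907 0.12057445 0.15093402] 0.6469061894035729 31.679815649986267 [ 6.38171541 -1.78844074 11.49042087] [-0.33165874 -0.73601828  0.09226139]
```

View pics/w10.png

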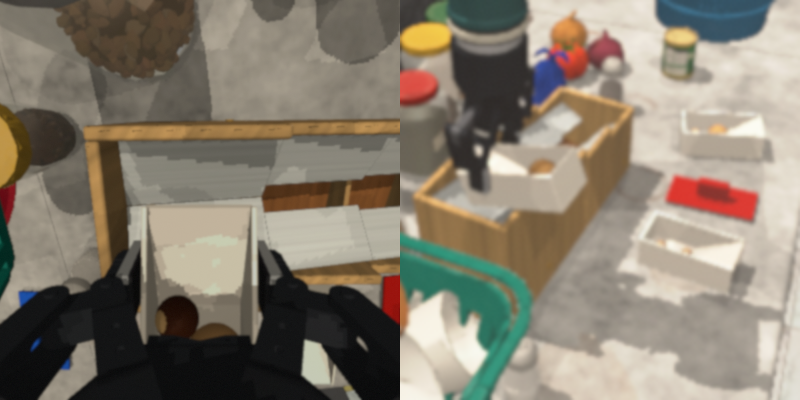

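Call:
{"method": "carry_out", "body": {"series": "0 0 0 0;-0.003 0 -0.005 0;-0.003 0 -0.005 0;0 0 -0.005 0;0 0 -0.003 0;0 0 0 0;0 0 0 0", "grip_force": 20}}

```text
time: 35.7
tool_pos: [0.6281, 0.1211, 0.1367]
tcp_rot: [-3.13, 0.219, -0.04]
wrist_force: [14.1, -1.9, 15.6]
width: 0.649
grip_force: 41.2
```

```bash
cat > look.py <<'E'
from h import *; import sys
s=bot.read_state(); t=np.array(s['tool_pos']); print(t,s['width'],s['grip_force'],s['wrist_force'],s['torque'])
im,d,m=shot('side'); w,dw,mw=shot('wrist'); P=cloud(m,d)
np.savez('last.npz',w=w,dw=dw,im=im,d=d)
# tub tilt: plane through side wall points seen from the side camera
a=np.radians(-7.9); ex=np.array([np.cos(a),np.sin(a)])
for nm in ['walnut_a','macadamia_a','hazelnut_a']:
    for c,PP in (('side',P),('wrist',cloud(mw,dw))):
        for r in spot_in(c,nm)[:4]:
            u,v=np.clip(np.round(r['rect'][:2]).astype(int),0,[639,399]); print(nm,c,round(r['score'],2),np.round(r['rect']),PP[v,u].round(3))
if len(sys.argv)>1: cv2.imwrite(f'pics/{sys.argv[1]}.png',np.hstack([w[:,120:520],cv2.resize(im[130:330,230:430],(400,400))]))
E
python3 look.py w11
```

```text
[0.62810668 0.12114629 0.13666579] 0.648907679609166 41.22077286243439 [14.08086298 -1.85057758 15.62245612] [-0.25787461 -1.69943411  0.03415338]
walnut_a side 0.34 [390. 198.  38.  24.] [ 0.426 -0.215  0.042]
walnut_a wrist 0.79 [335. 192.  74.  73.] [0.67  0.108 0.195]
macadamia_a side 0.74 [293. 229. 112. 117.] [0.576 0.157 0.188]
macadamia_a side 0.49 [258. 224.  11.   9.] [0.669 0.134 0.156]
macadamia_a wrist 0.64 [295. 190.  17.  32.] [0.661 0.13  0.145]
macadamia_a wrist 0.33 [108. 146. 178. 102.] [0.7   0.244 0.124]
hazelnut_a wrist 0.26 [195. 274.  31.  39.] [0.567 0.256 0.05 ]
```

View pics/w11.png

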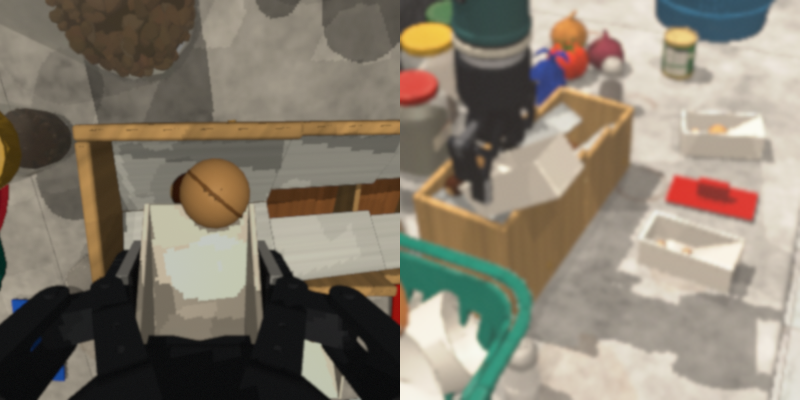

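Call:
{"method": "carry_out", "body": {"series": "0 0 0 0;0 0 0 0;0 0 0 0;0 0 0 0"}}

```text
time: 36.6
tool_pos: [0.6281, 0.1211, 0.1367]
tcp_rot: [-3.13, 0.219, -0.04]
wrist_force: [13.9, -2.3, 16.4]
width: 0.648
grip_force: 41.2
```

```bash
python3 look.py
```

```text
[0.62805962 0.12113136 0.13667461] 0.648238245109663 41.24019742012024 [13.87658417 -2.27941531 16.44426504] [-0.26945828 -1.6601822   0.01888604]
walnut_a side 0.74 [391. 198.  38.  25.] [ 0.423 -0.214  0.043]
macadamia_a wrist 0.78 [497. 189.  29.  21.] [ 0.614 -0.043  0.05 ]
macadamia_a wrist 0.54 [416. 206. 444. 187.] [0.604 0.027 0.038]
```

Call:
{"method": "carry_out", "body": {"series": "0 0 0.01 0;0 0 0.015 0;0 0 0.02 0;0 0 0.025 0;0 0 0.025 0;-0.025 0 0 0;-0.03 0.005 0 0;-0.03 0.01 0 0;-0.03 0.01 0 0;-0.03 0.01 0 0;-0.03 0.01 -0.02 0;0 0 -0.03 0;0 0 -0.03 0;0 0 -0.03 0;0 0 -0.03 0;0 0 -0.02 0;0 0 0 0;0 0 0 0"}}

```text
time: 39.25
tool_pos: [0.4418, 0.1658, 0.0634]
tcp_rot: [-3.134, 0.219, -0.001]
wrist_force: [0.1, -1.2, -0.9]
width: 0.65
grip_force: 39.0
```

```bash
cat > tilt.py <<'E'
from h import *
# tilt of held tub: side-camera points near the tool -> lowest z per distance along ex
s=bot.read_state(); t=np.array(s['tool_pos']); print(t,s['width'],s['grip_force'],s['wrist_force'])
r=R.from_rotvec(s['tcp_rot']).as_matrix(); ex=np.array([-r[1,1],r[0,1]]); ex=ex if ex[0]>0 else -ex; ey=np.array([-ex[1],ex[0]])
im,d,m=shot('side'); P=cloud(m,d); q=P[d>0]
u=(q[:,:2]-t[:2])@ex; v=(q[:,:2]-t[:2])@ey
S=cv2.cvtColor(im,cv2.COLOR_BGR2HSV)[d>0]
k=(abs(v)<.04)&(abs(u)<.12)&(q[:,2]>.008)&(S[:,1]<60)&(S[:,2]>90)
for a in np.arange(-.1,.08,.02):
    z=q[k&(abs(u-a)<.01),2]
    if len(z)>3: print(round(a,2),len(z),np.percentile(z,[3,97]).round(3))
E
python3 tilt.py
```

```text
[0.44182957 0.16580709 0.06339393] 0.6498280692550195 38.97404372692108 [ 0.13140048 -1.16950786 -0.86992128]
-0.1 83 [0.133 0.518]
-0.08 378 [0.127 0.475]
-0.06 660 [0.114 0.473]
-0.04 501 [0.098 0.45 ]
-0.02 502 [0.084 0.284]
0.0 259 [0.069 0.285]
0.02 208 [0.078 0.439]
0.04 27 [0.203 0.47 ]
0.06 35 [0.419 0.46 ]
```

Call:
{"method": "carry_out", "body": {"series": "0 0 -0.02 0;0 0 -0.02 0;0 0 -0.008 0;-0.003 0 -0.004 0;-0.005 0 -0.004 0;-0.005 0 -0.003 0;-0.005 0 -0.003 0;-0.005 0 -0.002 0;0 0 0 0", "grip_force": 20}}

```text
time: 40.42
tool_pos: [0.4242, 0.1666, 0.0023]
tcp_rot: [-3.131, 0.217, -0.018]
wrist_force: [3.7, -2.8, 12.0]
width: 0.653
grip_force: 40.8
```

```bash
python3 tilt.py
```

```text
[0.42420588 0.16664406 0.00226865] 0.6527498091552696 40.787914395332336 [ 3.72169718 -2.84961139 11.95408017]
-0.1 174 [0.065 0.486]
-0.08 404 [0.061 0.447]
-0.06 651 [0.047 0.418]
-0.04 471 [0.034 0.402]
-0.02 476 [0.025 0.223]
0.0 180 [0.011 0.227]
0.02 285 [0.017 0.379]
0.04 45 [0.036 0.405]
0.06 44 [0.361 0.396]
```

Call:
{"method": "carry_out", "body": {"series": "0 0 0 0;-0.004 0 0 0;-0.004 0 0 0;-0.004 0 0 0;0 0 0 0", "jaw": 0.3}}

```text
time: 41.1
tool_pos: [0.411, 0.1672, 0.0018]
tcp_rot: [-3.13, 0.218, -0.014]
wrist_force: [1.2, 0.2, 10.4]
width: 0.65
grip_force: 31.1
```

```bash
python3 tilt.py
```

```text
[0.41100277 0.16722255 0.00178742] 0.6495607230957107 31.115494966506958 [ 1.24712424  0.21250048 10.37321077]
-0.1 169 [0.061 0.486]
-0.08 406 [0.058 0.447]
-0.06 698 [0.043 0.418]
-0.04 480 [0.033 0.41 ]
-0.02 467 [0.026 0.222]
0.0 176 [0.01  0.225]
0.02 291 [0.017 0.378]
0.04 59 [0.036 0.405]
0.06 56 [0.359 0.398]
```

Call:
{"method": "carry_out", "body": {"series": "0 0 0 0;0 0 0 0;0 0 0 0", "jaw": 0.34}}

```text
time: 41.52
tool_pos: [0.4059, 0.1655, -0.0018]
tcp_rot: [3.134, -0.219, -0.001]
wrist_force: [0.0, -0.0, 0.2]
width: 0.672
grip_force: 0.4
```

```bash
python3 tilt.py
```

```text
[ 0.4059366   0.16554988 -0.0017675 ] 0.6715801763468536 0.41864446364343166 [ 0.0147278  -0.03658768  0.17257547]
-0.1 410 [0.011 0.539]
-0.08 292 [0.01  0.449]
-0.06 508 [0.011 0.42 ]
-0.04 426 [0.009 0.41 ]
-0.02 463 [0.014 0.22 ]
0.0 185 [0.009 0.22 ]
0.02 203 [0.026 0.33 ]
0.04 85 [0.167 0.402]
0.06 56 [0.351 0.394]
```

Call:
{"method": "carry_out", "body": {"series": "0 0 0 0;0 0 0 0;0 0 0.003 0;0.015 0 0.002 0;0.02 0 0 0;0.02 0 0 0;0 0 -0.005 0;0 0 0 0", "jaw": 0}}

```text
time: 42.58
tool_pos: [0.4619, 0.1656, -0.0016]
tcp_rot: [-3.134, 0.22, -0.001]
wrist_force: [1.3, 0.3, 1.5]
width: 0.655
grip_force: 21.1
```

Call:
{"method": "carry_out", "body": {"series": "0 0 0 0;0 0 0 0;0 0 0 0;0 0 0.02 0;0 0 0.03 0;0 0 0.03 0;0 0 0.03 0;0 0 0.03 0;0 0 0.03 0;-0.02 0 0.02 0;-0.02 0 0 0;0 0 0 0;0 0 0 0", "jaw": 0.9}}

```text
time: 44.2
tool_pos: [0.4215, 0.1655, 0.1883]
tcp_rot: [3.134, -0.219, 0.0]
wrist_force: [-1.0, -0.2, -0.5]
width: 0.953
grip_force: 0.0
```

```bash
python3 - <<'E'
from h import *; from tubs import tubs
s=bot.read_state(); print(s['time'],s['tool_pos'],s['q'])
for n in ['wrist','side']:
    im,d,m=shot(n); P=cloud(m,d); print(n); [print(t) for t in tubs(im,P)]
    for nm in ['walnut_a','macadamia_a','hazelnut_a']:
        for r in spot_in(n,nm)[:4]:
            u,v=np.clip(np.round(r['rect'][:2]).astype(int),0,[639,399]); print(nm,round(r['score'],2),np.round(r['rect']),P[v,u].round(3))
m=cam('wrist'); print('edge',P[...,0][(abs(P[...,2])<.01)&(abs(P[...,1]-.2)<.1)].min())
E
```

```text
44.2 [0.42149466 0.16552374 0.18825393] [ 3.19329583e-01 -1.52334864e-01  2.08133532e+00 -1.84800310e-04
  1.21239699e+00  2.02962959e+00]
wrist
(422, 10, 121, 58, -6.9, 'zin +x/-x', 5, 26, (np.int32(422), np.int32(103), np.int32(72), np.int32(112)))
(417, 172, 121, 56, -9.1, 'zin +x/-x', 298, 4, (np.int32(286), np.int32(129), np.int32(56), np.int32(108)))
macadamia_a 0.41 [455.  14. 367.  29.] [0.567 0.011 0.039]
hazelnut_a 0.67 [446. 154.  14.  17.] [0.428 0.013 0.022]
hazelnut_a 0.56 [449. 126.  17.  14.] [0.46  0.009 0.022]
side
(421, 12, 121, 60, -6.0, 'zin +x/-x', 7, 29, (np.int32(347), np.int32(238), np.int32(58), np.int32(32)))
(416, 174, 122, 59, -9.5, 'zin +x/-x', 459, 428, (np.int32(329), np.int32(280), np.int32(66), np.int32(46)))
walnut_a 0.6 [293. 232. 107. 120.] [0.583 0.142 0.166]
macadamia_a 0.3 [389. 231.  41.  18.] [ 0.405 -0.108  0.009]
edge -0.14974457575436284
```

Call:
{"method": "carry_out", "body": {"series": "-0.005 -0.03 0 1;-0.005 -0.03 0 0;-0.005 -0.03 0 0;-0.006 -0.031 0 0;-0.006 -0.031 0 0;0 0 -0.025 0;0 0 -0.03 0;0 0 -0.03 0;0 0 -0.03 0;0 0 -0.03 0;0 0 -0.025 0;0 0 -0.012 0;0 0 -0.006 0;0 0 0 0"}}

```text
time: 46.35
tool_pos: [0.3947, 0.0136, 0.0007]
tcp_rot: [-3.136, 0.192, -0.0]
wrist_force: [-0.0, -0.2, 0.3]
width: 0.95
grip_force: 0.0
```

Call:
{"method": "carry_out", "body": {"series": "0 0 0 0;0 0 0 0;0 0 0 0;0 0 0 0", "jaw": -1, "grip_force": 22}}

```text
time: 46.85
tool_pos: [0.3954, 0.0135, 0.0014]
tcp_rot: [-3.136, 0.192, -0.003]
wrist_force: [-0.9, 0.3, 6.6]
width: 0.645
grip_force: 24.0
```

Call:
{"method": "carry_out", "body": {"series": "0 0 0.015 0;0 0 0.025 0;0 0 0.03 0;0 0 0.03 0;0 0 0.03 0;0 0 0.03 0;0 0 0.03 3;0 0 0.02 6;0 0.003 0.008 10;0 0.003 0 10;0 0.003 0 10;0 0.003 0 10;0 0.003 0 10;0 0.003 0 10;0 0.003 0 10;0 0.004 0 10;0 0.004 0 10;0 0.004 0 10;0 0.004 0 10;0 0.004 0 10"}}

```text
time: 49.35
tool_pos: [0.3938, 0.0546, 0.2179]
tcp_rot: [-1.515, -2.751, 0.001]
wrist_force: [0.3, -0.3, -1.8]
width: 0.652
grip_force: 24.1
```

Call:
{"method": "carry_out", "body": {"series": "0 0.006 0 10;0.01 0.008 0 10;0.015 0.01 0 10;0.02 0.01 0 10;0.02 0.01 0 7;0.02 0.01 0 3;0.02 0.01 0 0;0 0 0 0;0 0 0 0"}}

```text
time: 50.48
tool_pos: [0.4984, 0.1183, 0.2178]
tcp_rot: [-0.219, -3.132, 0.001]
wrist_force: [-0.2, -0.2, -1.2]
width: 0.648
grip_force: 24.1
```

```bash
python3 - <<'E'
from h import *
s=bot.read_state(); r=R.from_rotvec(s['tcp_rot']).as_matrix(); print(s['time'],s['tool_pos'],s['q'],s['grip_force'],'tooly ang',np.degrees(np.arctan2(r[1,1],r[0,1])))
E
```

```text
50.475 [0.49838254 0.11827601 0.21779451] [ 1.84502116e-01 -5.08309819e-02  1.93438905e+00 -1.79599576e-04
  1.25983219e+00 -1.24669666e+00] 24.1081765294075 tooly ang 82.00484143968583
```

Call:
{"method": "carry_out", "body": {"series": "0.02 0 0 0;0.025 0 0 0;0.025 0.001 0 0;0.025 0.001 0 0;0.02 0 0 0;0 0 -0.015 0;0 0 -0.015 0;0 0 -0.015 0;0 0 0 0"}}

```text
time: 51.6
tool_pos: [0.6119, 0.1203, 0.1708]
tcp_rot: [-0.219, -3.129, 0.002]
wrist_force: [-0.2, 0.3, -1.4]
width: 0.65
grip_force: 24.1
```

Call:
{"method": "carry_out", "body": {"series": "0 0 -0.005 0;0.001 0 -0.005 0;0.002 0 -0.005 0;0.002 0 -0.005 0;0.001 0 -0.005 0;0 0 -0.005 0;-0.003 0 -0.005 0;-0.003 0 -0.005 0;0 0 -0.005 0;0 0 -0.003 0;0 0 0 0;0 0 0 0;0 0 0 0"}}

```text
time: 53.22
tool_pos: [0.6282, 0.121, 0.1366]
tcp_rot: [0.217, 3.104, 0.007]
wrist_force: [15.2, -1.7, 17.1]
width: 0.652
grip_force: 39.8
```

```bash
python3 look.py; python3 tilt.py
```

```text
[0.62815731 0.12102897 0.13659658] 0.6516322107226742 39.80740964412689 [15.17912663 -1.66021331 17.0944182 ] [-0.337994   -2.04274852  0.14160354]
macadamia_a wrist 0.28 [218. 241. 437. 204.] [0.662 0.016 0.05 ]
hazelnut_a wrist 0.78 [343. 314.  25.  35.] [0.656 0.129 0.177]
hazelnut_a wrist 0.42 [293. 305.  14.   5.] [0.68  0.095 0.135]
[0.62815386 0.12103428 0.13659801] 0.6496593842695834 39.80443775653839 [16.33116769 -2.31607596 17.07861885]
-0.1 5 [0.208 0.209]
-0.08 390 [0.201 0.535]
-0.06 321 [0.185 0.538]
-0.04 443 [0.169 0.505]
-0.02 416 [0.146 0.356]
0.0 234 [0.124 0.358]
0.02 101 [0.124 0.544]
0.04 72 [0.128 0.481]
0.06 80 [0.136 0.15 ]
```

Call:
{"method": "carry_out", "body": {"series": "0 0 0 0;0 0 0 0;0 0 0 0;0 0 0 0;0 0 0 0;0 0 0 0"}}

```text
time: 54.42
tool_pos: [0.6282, 0.121, 0.1366]
tcp_rot: [0.217, 3.104, 0.007]
wrist_force: [15.6, -1.4, 17.7]
width: 0.645
grip_force: 39.8
```

```bash
python3 look.py; python3 - <<'E'
import numpy as np
from h import *
z=np.load('last.npz'); m=cam('wrist'); P=cloud(m,z['dw']); t=np.array(bot.read_state()['tool_pos'])
# tub inside: blobs of brown (saturated, dark) pixels within 0.1 m of the tool
h=cv2.cvtColor(z['w'],cv2.COLOR_BGR2HSV); k=((h[...,0]<22)&(h[...,1]>110)&(np.hypot(P[...,0]-t[0],P[...,1]-t[1])<.09)&(P[...,2]>.1)&(P[...,2]<.25)).astype(np.uint8)
n,l,s,c=cv2.connectedComponentsWithStats(k)
for i in range(1,n):
    if s[i,4]>25: print(s[i],c[i].round(),np.median(P[l==i],0).round(3))
E
```

```text
[0.62816764 0.12104119 0.13661245] 0.6450127097770322 39.804999232292175 [15.55570577 -1.36450301 17.68519114] [-0.34976442 -2.09971067  0.08338291]
macadamia_a side 0.41 [335. 170.  13.  25.] [ 0.612 -0.272  0.063]
hazelnut_a wrist 0.4 [219. 241. 433. 210.] [0.663 0.016 0.05 ]
[185 159  16  18 170] [193. 169.] [0.575 0.052 0.136]
[ 402  206   34   78 1219] [420. 249.] [0.63  0.175 0.166]
[473 288  52  41 113] [502. 311.] [0.622 0.182 0.224]
[137 298  14  13  26] [142. 305.] [0.605 0.062 0.22 ]
[ 255  312  125   33 2093] [308. 328.] [0.687 0.104 0.151]
```

Call:
{"method": "carry_out", "body": {"series": "0 0 0.01 0;0 0 0.015 0;0 0 0.02 0;0 0 0.025 0;0 0 0.025 0;-0.025 0 0 0;-0.03 -0.01 0 0;-0.03 -0.02 0 0;-0.03 -0.025 0 0;-0.025 -0.028 0 0;-0.025 -0.028 -0.02 0;0 0 -0.03 0;0 0 -0.03 0;0 0 -0.03 0;0 0 -0.03 0;0 0 -0.02 0;0 0 0 0;0 0 0 0"}}

```text
time: 57.08
tool_pos: [0.4499, 0.0096, 0.0614]
tcp_rot: [0.219, 3.133, 0.0]
wrist_force: [-0.6, -0.4, -1.0]
width: 0.649
grip_force: 37.4
```

Call:
{"method": "carry_out", "body": {"series": "0 0 -0.02 0;0 0 -0.02 0;0 0 -0.01 0;0 0 -0.005 0;0 0 -0.004 0;0 0 0 0"}}

```text
time: 57.82
tool_pos: [0.4508, 0.0094, 0.0051]
tcp_rot: [0.219, 3.133, -0.0]
wrist_force: [-9.3, -0.8, 23.7]
width: 0.651
grip_force: 40.8
```

```bash
python3 tilt.py
```

```text
[0.45076293 0.00943707 0.00509022] 0.6514403310068304 40.76258718967438 [-9.29512073 -0.78188811 23.66431329]
-0.08 193 [0.072 0.1  ]
-0.06 252 [0.056 0.112]
-0.04 347 [0.044 0.408]
-0.02 344 [0.023 0.407]
0.0 188 [0.013 0.227]
0.02 195 [0.023 0.311]
0.04 27 [0.185 0.315]
```

Call:
{"method": "carry_out", "body": {"series": "-0.002 0 0.003 0;0 0 0 0;0 0 0 0;0 0 0 0;0 0 0 0", "jaw": 0.34}}

```text
time: 58.5
tool_pos: [0.4474, 0.0096, 0.0043]
tcp_rot: [-0.219, -3.134, -0.0]
wrist_force: [0.8, -0.1, 0.4]
width: 0.671
grip_force: 0.3
```

```bash
python3 tilt.py
```

```text
[0.44737796 0.0096369  0.00429146] 0.6706836318058136 0.3316459245979786 [ 0.84964088 -0.06667577  0.42571836]
-0.1 186 [0.009 0.047]
-0.08 191 [0.009 0.046]
-0.06 196 [0.009 0.047]
-0.04 353 [0.011 0.406]
-0.02 367 [0.012 0.408]
0.0 182 [0.01  0.226]
0.02 142 [0.112 0.305]
0.04 39 [0.168 0.399]
```

Call:
{"method": "carry_out", "body": {"series": "0 0 0 0;0 0 0 0;0 0 0.025 0;0 0 0.03 0;0 0 0.03 0;0 0 0.03 0;0 0 0.03 0;0 0 0.03 0;-0.004 -0.029 0 3;-0.005 -0.029 0 3;-0.005 -0.029 0 3;-0.005 -0.029 0 3;-0.005 -0.029 0 3;-0.005 -0.029 0 3;-0.005 -0.029 0 3;-0.005 -0.03 0 2;-0.005 -0.03 0 0;0 0 0 0;0 0 0 0", "jaw": 0.9}}

```text
time: 60.92
tool_pos: [0.4031, -0.2529, 0.1791]
tcp_rot: [0.409, -3.114, -0.002]
wrist_force: [0.1, -0.6, -0.2]
width: 0.954
grip_force: 0.0
```

```bash
python3 - <<'E'
from h import *; from tubs import tubs
s=bot.read_state(); print(s['time'],s['tool_pos'],s['q'])
for n in ['wrist','side']:
    im,d,m=shot(n); P=cloud(m,d); print(n); [print(t) for t in tubs(im,P)]
    for nm in ['walnut_a','macadamia_a','hazelnut_a']:
        for r in spot_in(n,nm)[:4]:
            u,v=np.clip(np.round(r['rect'][:2]).astype(int),0,[639,399]); print(nm,round(r['score'],2),np.round(r['rect']),P[v,u].round(3))
E
```

```text
60.925 [ 0.40309535 -0.25286245  0.17914864] [-6.12976120e-01 -9.64318210e-02  2.04943275e+00  5.13645153e-04
  1.18952857e+00 -2.44524285e+00]
wrist
(430, -246, 121, 56, 14.6, 'zin +x/-x', 18, 287, (np.int32(291), np.int32(152), np.int32(57), np.int32(106)))
(396, 17, 122, 59, -9.4, 'zin +x/-x', 27, 4, (np.int32(490), np.int32(178), np.int32(112), np.int32(110)))
walnut_a 0.88 [319. 205.  27.  29.] [ 0.429 -0.246  0.036]
macadamia_a 0.88 [321. 232.  25.  22.] [ 0.464 -0.234  0.029]
macadamia_a 0.43 [538. 230. 118. 112.] [0.398 0.041 0.005]
side
(429, -243, 121, 60, 15.3, 'zin +x/-x', 542, 306, (np.int32(368), np.int32(184), np.int32(47), np.int32(20)))
(395, 18, 122, 62, -8.3, 'zin +x/-x', 28, 7, (np.int32(356), np.int32(238), np.int32(59), np.int32(38)))
(417, 174, 123, 59, -10.0, 'zin +x/-x', 27, 5, (np.int32(329), np.int32(280), np.int32(66), np.int32(46)))
walnut_a 0.17 [371. 156.  18.  27.] [ 0.527 -0.405  0.056]
```

Call:
{"method": "carry_out", "body": {"series": "0 0 -0.025 0;0 0 -0.03 0;0 0 -0.03 0;0 0 -0.03 0;0 0 -0.03 0;0 0 -0.018 0;0 0 -0.01 0;0 0 -0.006 0;0 0 0 0"}}

```text
time: 62.45
tool_pos: [0.4035, -0.2535, 0.0006]
tcp_rot: [-0.41, 3.115, -0.0]
wrist_force: [-1.3, 1.0, 0.0]
width: 0.949
grip_force: 0.0
```

Call:
{"method": "carry_out", "body": {"series": "0 0 0 0;0 0 0 0;0 0 0 0;0 0 0 0", "jaw": -1, "grip_force": 22}}

```text
time: 62.95
tool_pos: [0.404, -0.2539, 0.0014]
tcp_rot: [-0.41, 3.114, -0.001]
wrist_force: [-0.6, 0.6, 6.4]
width: 0.643
grip_force: 24.2
```

Call:
{"method": "carry_out", "body": {"series": "0 0 0.015 0;0 0 0.025 0;0 0 0.03 0;0 0 0.03 0;0 0 0.03 0;0 0 0.03 0;0 0 0.03 -3;0 0 0.02 -6;0 0.01 0.008 -10;0 0.012 0 -10;0 0.015 0 -10;0 0.015 0 -10;0 0.015 0 -10;0 0.015 0 -10;0 0.015 0 -10;0 0.015 0 -10;0 0.015 0 -10;0 0.015 0 -10;0 0.015 0 -10;0 0.015 0 -10"}}

```text
time: 65.45
tool_pos: [0.4028, -0.0808, 0.2187]
tcp_rot: [-2.64, -1.703, -0.0]
wrist_force: [0.5, -0.1, -1.8]
width: 0.647
grip_force: 24.0
```

Call:
{"method": "carry_out", "body": {"series": "0 0.02 0 -10;0.005 0.02 0 -10;0.01 0.02 0 -10;0.01 0.02 0 -10;0.01 0.02 0 -10;0.01 0.02 0 -10;0.01 0.02 0 -10;0.01 0.02 0 -4;0.015 0.02 0 0;0.015 0.02 0 0;0 0 0 0;0 0 0 0"}}

```text
time: 66.95
tool_pos: [0.4976, 0.1181, 0.2184]
tcp_rot: [3.133, -0.219, -0.001]
wrist_force: [0.1, -0.4, -2.0]
width: 0.65
grip_force: 24.1
```

Call:
{"method": "carry_out", "body": {"series": "0.02 0 0 0;0.025 0 0 0;0.025 0.001 0 0;0.025 0.001 0 0;0.02 0 0 0;0 0 -0.015 0;0 0 -0.015 0;0 0 -0.015 0;0 0 0 0"}}

```text
time: 68.08
tool_pos: [0.611, 0.1202, 0.1708]
tcp_rot: [3.133, -0.219, -0.007]
wrist_force: [0.0, 0.3, -1.6]
width: 0.647
grip_force: 24.1
```

Call:
{"method": "carry_out", "body": {"series": "0 0 -0.005 0;0.001 0 -0.005 0;0.002 0 -0.005 0;0.002 0 -0.005 0;0.001 0 -0.005 0;0 0 -0.005 0;-0.003 0 -0.005 0;-0.003 0 -0.005 0;0 0 -0.005 0;0 0 -0.003 0;0 0 0 0;0 0 0 0;0 0 0 0;0 0 0 0;0 0 0 0;0 0 0 0;0 0 0 0;0 0 0 0;0 0 0 0;0 0 0 0"}}

```text
time: 70.58
tool_pos: [0.6268, 0.1209, 0.137]
tcp_rot: [-3.13, 0.219, -0.046]
wrist_force: [14.0, -3.1, 19.9]
width: 0.651
grip_force: 39.3
```

```bash
python3 look.py; python3 tilt.py
```

```text
[0.62675504 0.12088759 0.13701454] 0.6513797372806227 39.290648102760315 [14.03917192 -3.12544088 19.85175847] [-0.41127561 -1.68006024 -0.00708486]
walnut_a wrist 0.95 [570. 202.  42.  18.] [ 0.584 -0.126  0.031]
walnut_a wrist 0.7 [338. 194.  39.  18.] [0.651 0.105 0.135]
macadamia_a wrist 0.63 [510. 210.  27.  12.] [ 0.586 -0.064  0.039]
macadamia_a wrist 0.6 [297. 198.  34.  14.] [0.652 0.13  0.134]
hazelnut_a wrist 0.52 [449. 203.  21.  15.] [0.607 0.002 0.055]
hazelnut_a wrist 0.4 [158. 338.  60.  81.] [0.469 0.342 0.017]
[0.62678246 0.12087977 0.13704624] 0.6489473967677999 39.29059624671936 [13.86994625 -2.62807181 20.01753063]
-0.1 11 [0.208 0.448]
-0.08 389 [0.202 0.535]
-0.06 325 [0.186 0.538]
-0.04 472 [0.172 0.516]
-0.02 418 [0.149 0.356]
0.0 236 [0.126 0.358]
0.02 103 [0.128 0.542]
0.04 74 [0.126 0.456]
0.06 87 [0.136 0.149]
```

Call:
{"method": "carry_out", "body": {"series": "0 0 0 0;0 0 0 0;0 0 0 0;0 0 0 0"}}

```text
time: 71.53
tool_pos: [0.6268, 0.1209, 0.137]
tcp_rot: [-3.13, 0.218, -0.046]
wrist_force: [14.0, -2.6, 20.5]
width: 0.648
grip_force: 39.3
```

```bash
python3 look.py
```

```text
[0.62676964 0.12088974 0.13702447] 0.6478275694122644 39.29116666316986 [13.96108607 -2.55237187 20.5433067 ] [-0.51170011 -1.72609359  0.04042061]
walnut_a wrist 0.88 [339. 195.  42.  15.] [0.65  0.104 0.135]
walnut_a wrist 0.81 [570. 203.  42.  21.] [ 0.583 -0.126  0.031]
walnut_a wrist 0.72 [448. 206.  16.  15.] [0.605 0.004 0.056]
walnut_a wrist 0.24 [415. 204. 447. 183.] [0.605 0.028 0.038]
macadamia_a wrist 0.72 [ 96. 341.  18.  10.] [0.469 0.428 0.008]
macadamia_a wrist 0.55 [508. 209.  27.   9.] [ 0.587 -0.063  0.036]
macadamia_a wrist 0.54 [295. 199.  31.  10.] [0.652 0.132 0.135]
macadamia_a wrist 0.26 [416. 205. 448. 182.] [0.604 0.027 0.038]
hazelnut_a side 0.64 [291. 230. 108. 116.] [0.581 0.157 0.184]
```

Call:
{"method": "carry_out", "body": {"series": "0 0 0.01 0;0 0 0.01 0;0 0 0.01 0;0 0 0.015 0;0 0 0.02 0;0 0 0.03 0;0 0 0 0;0 0 0 0;0 0 0 0;0 0 0 0;0 0 0 0;0 0 0 0"}}

```text
time: 73.42
tool_pos: [0.6132, 0.1206, 0.2201]
tcp_rot: [3.134, -0.219, -0.001]
wrist_force: [-0.0, -0.1, -1.1]
width: 0.648
grip_force: 36.9
```

```bash
python3 look.py
```

```text
[0.61323795 0.12055892 0.22014077] 0.6475951715194905 36.871134638786316 [-7.63843262e-04 -9.93235744e-02 -1.05789204e+00] [ 0.01712762 -0.03365071 -0.00350771]
walnut_a wrist 0.85 [522. 152.  32.  30.] [ 0.607 -0.129  0.04 ]
walnut_a wrist 0.45 [515. 167.  26.  11.] [ 0.586 -0.13   0.029]
walnut_a wrist 0.37 [319. 273. 123. 140.] [0.605 0.121 0.252]
walnut_a wrist 0.27 [162. 117. 113.  75.] [0.702 0.247 0.126]
macadamia_a wrist 0.73 [472. 162.  22.  20.] [ 0.605 -0.065  0.048]
hazelnut_a side 0.49 [294. 315.  22.  39.] [0.533 0.271 0.067]
hazelnut_a wrist 0.22 [428. 170. 390. 141.] [ 0.605 -0.009  0.059]
```

Call:
{"method": "carry_out", "body": {"series": "-0.02 -0.015 0 0;-0.025 -0.025 0 0;-0.025 -0.03 0 0;-0.025 -0.03 0 0;-0.025 -0.032 0 0;-0.02 -0.032 0 0;-0.015 -0.032 0 0;-0.008 -0.032 0 0;0 -0.032 0 0;0 -0.032 0 0;0 -0.032 0 0;0 -0.032 0 0;0 0 -0.03 0;0 0 -0.03 0;0 0 -0.03 0;0 0 -0.03 0;0 0 -0.025 0;0 0 0 0;0 0 0 0"}}

```text
time: 76.2
tool_pos: [0.4511, -0.2359, 0.0765]
tcp_rot: [3.133, -0.219, 0.002]
wrist_force: [1.2, 0.2, -0.2]
width: 0.648
grip_force: 36.7
```

Call:
{"method": "carry_out", "body": {"series": "0 0 -0.02 0;0 0 -0.02 0;0 0 -0.015 0;0 0 -0.008 0;0 0 -0.004 0;0 0 0 0"}}

```text
time: 76.95
tool_pos: [0.4505, -0.2355, 0.0086]
tcp_rot: [3.134, -0.219, 0.0]
wrist_force: [-0.0, -0.2, -1.5]
width: 0.651
grip_force: 36.8
```

```bash
python3 tilt.py
```

```text
[ 0.45053192 -0.23553987  0.0086367 ] 0.6509399098874744 36.83217465877533 [-0.02033713 -0.21567427 -1.51541929]
-0.08 145 [0.074 0.104]
-0.06 234 [0.059 0.415]
-0.04 246 [0.043 0.41 ]
-0.02 244 [0.026 0.229]
0.0 137 [0.013 0.417]
0.02 114 [0.023 0.349]
0.04 20 [0.165 0.409]
0.06 20 [0.358 0.406]
```

Call:
{"method": "carry_out", "body": {"series": "0 0 -0.003 0;0 0 0 0;0 0 0 0;0 0 0 0;0 0 0 0", "jaw": 0.34}}

```text
time: 77.62
tool_pos: [0.4504, -0.2355, 0.0055]
tcp_rot: [3.134, -0.219, 0.0]
wrist_force: [-0.3, 0.4, -0.5]
width: 0.665
grip_force: 0.0
```

```bash
python3 tilt.py
```

```text
[ 0.4504124  -0.23546523  0.00554221] 0.6653517674319114 0.0 [-0.26563318  0.43406532 -0.473965  ]
-0.1 146 [0.009 0.044]
-0.08 147 [0.01  0.045]
-0.06 207 [0.01  0.413]
-0.04 224 [0.012 0.407]
-0.02 246 [0.013 0.225]
0.0 121 [0.014 0.416]
0.02 66 [0.118 0.419]
0.04 15 [0.162 0.331]
0.06 19 [0.355 0.395]
```

Call:
{"method": "carry_out", "body": {"series": "0 0 0 0;0 0 0 0;0 0 0.025 0;0 0 0.03 0;0 0 0.03 0;0 0 0.03 0;0 0 0.03 0;0 0 0.03 0;0.004 0.03 0.015 0;0.004 0.03 0.015 0;0.004 0.03 0.015 0;0.004 0.03 0.015 0;0.004 0.03 0.015 0;0.004 0.03 0.015 0;0.004 0.03 0.01 0;0.004 0.03 0 0;0 0 0 0;0 0 0 0", "jaw": 0.9}}

```text
time: 79.92
tool_pos: [0.4821, 0.0042, 0.2802]
tcp_rot: [3.133, -0.218, -0.001]
wrist_force: [0.5, 0.0, -0.5]
width: 0.948
grip_force: 0.0
```

```bash
python3 - <<'E'
from h import *; from tubs import tubs; from a import lids
s=bot.read_state(); print(s['time'],s['tool_pos'])
c=np.array([.637,.119]); a=np.radians(-7.9); E=np.array([[np.cos(a),np.sin(a)],[-np.sin(a),np.cos(a)]])
for n in ['wrist','side','scene']:
    im,d,m=shot(n); P=cloud(m,d); print(n); [print(t[:8]) for t in tubs(im,P)]; [print(k,v) for k,v in lids(im,P).items()]
    for nm in ['walnut_a','macadamia_a','hazelnut_a','salt','tin','pepper','coffee']:
        for r in spot_in(n,nm)[:4]:
            u,v=np.clip(np.round(r['rect'][:2]).astype(int),0,[639,399]); p=P[v,u]; print(nm,round(r['score'],2),np.round(r['rect']),p.round(3),'grader xy',(E@(p[:2]-c)*1000).round())
E
```

```text
79.925 [0.48207581 0.00415063 0.2801806 ]
wrist
(393, -228, 119, 56, -7.7, 'zin +x/-x', 27, 4)
(397, 17, 120, 56, -8.6, 'zin +x/-x', 26, 4)
(418, 172, 120, 56, -9.3, 'zin +x/-x', 26, 4)
a (417, -120, 60, 125, 0, 8, 2585, array([ 420., -118.]), np.float64(36.0))
b (456, 350, 58, 120, -12, 8, 2467, array([458., 348.]), np.float64(36.0))
c (416, 432, 122, 72, 1, 8, 2470, array([417., 424.]), np.float64(36.0))
walnut_a 0.86 [411.  61.  24.  25.] [ 0.602 -0.135  0.041] grader xy [   1. -257.]
macadamia_a 0.63 [362.  62.  20.   6.] [ 0.61  -0.071  0.047] grader xy [  -1. -192.]
hazelnut_a 0.41 [316. 217.  35.  80.] [0.39  0.021 0.004] grader xy [-231. -131.]
salt 0.74 [537.  28.  73.  47.] [ 0.613 -0.274  0.068] grader xy [  31. -393.]
tin 0.7 [614.  76.  52.  51.] [ 0.546 -0.404  0.034] grader xy [ -18. -531.]
pepper 0.77 [133. 146.  61.  31.] [0.547 0.242 0.068] grader xy [-106.  110.]
pepper 0.71 [273.  56. 372. 112.] [ 0.556 -0.007  0.445] grader xy [ -63. -136.]
coffee 0.92 [48. 26. 96. 50.] [0.674 0.25  0.122] grader xy [ 19. 135.]
sideTraceback (most recent call last):
  File "<stdin>", line 5, in <module>
  File "tubs.py", line 20, in tubs
    out.append((round(cx),round(cy),round(w),round(h),round(a,1),'zin +x/-x',round(hp*1000),round(hm*1000),tuple(s[i][:4])))
                                                                                            ~~~~~^^^^^^^^^
ValueError: cannot convert float NaN to integer
```

Call:
{"method": "carry_out", "body": {"series": "0.03 -0.015 0 0;0.03 -0.015 0 0;0.03 -0.015 0 0;0.02 -0.01 0 0;0 0 0 0;0 0 0 0"}}

```text
time: 81.12
tool_pos: [0.5918, -0.0503, 0.2802]
tcp_rot: [-3.134, 0.219, 0.002]
wrist_force: [0.7, 0.2, 0.2]
width: 0.949
grip_force: 0.0
```

```bash
python3 - <<'E'
from h import *
c=np.array([.637,.119]); a=np.radians(-7.9); E=np.array([[np.cos(a),np.sin(a)],[-np.sin(a),np.cos(a)]])
im,d,m=shot('wrist'); P=cloud(m,d); print(m[3])
for nm in ['walnut_a','macadamia_a','hazelnut_a']:
    for r in spot_in('wrist',nm)[:5]:
        u,v=np.clip(np.round(r['rect'][:2]).astype(int),0,[639,399]); p=P[v,u]; print(nm,round(r['score'],2),np.round(r['rect']),p.round(3),'grader xy',(E@(p[:2]-c)*1000).round())
G=(P[...,:2]-c)@E.T
# height above ramp line along the middle -> anything protruding above the V surface
for y in range(-290,60,10):
    row=[]
    for x in range(-45,50,10):
        k=(abs(G[...,0]*1000-x)<5)&(abs(G[...,1]*1000-y)<5); row.append('%4d'%(np.median(P[k][:,2])*1000) if k.sum()>2 else '   .')
    print(y,' '.join(row))
E
```

```text
[ 0.66557514 -0.0615856   0.4449696 ]
walnut_a 0.86 [375. 148.  23.  24.] [ 0.606 -0.134  0.042] grader xy [   4. -255.]
walnut_a 0.6 [374. 161.  18.  10.] [ 0.586 -0.133  0.029] grader xy [ -16. -257.]
macadamia_a 0.72 [332. 158.  25.  14.] [ 0.602 -0.071  0.048] grader xy [  -9. -193.]
macadamia_a 0.34 [203. 267.  46.  41.] [0.606 0.001 0.33 ] grader xy [ -15. -121.]
macadamia_a 0.22 [589. 165.  87.  47.] [ 0.548 -0.41   0.069] grader xy [ -16. -536.]
-290    .    .    .    .    .    .    .    .    .    .
-280  104  104  104  104  105  105  105  105  105  105
-270   95   79   72   65   56   58   55   73   75   82
-260   95   80   74   35   40   42   35   68   74   80
-250   95   82   75  366  366   39   29   71   76   83
-240   95  370  370  381  382   11   13   73   78   85
-230   95  372  367  372  386   11   13   75   81   87
-220   98  334  339  346  362   11   13   78   83   90
-210   98   91  379  364  381   56   55   79   85   91
-200  107   93   86   82  390   27   28   81   88   94
-190  106   94   88  382  398   27   28   83   90   96
-180  110   97   90  387  397   26   
[... 560 characters left out ...]
  120
-70  127  119  113  106   41   43  104  109  116  122
-60  128  122  115  107   41   42  106  112  118  124
-50  137  124  117  108   86   83  107  114  120  127
-40  142  126  119  113  107  104  110  116  123  129
-30  142  128  121  115  109  106  112  118  125  131
-20  141  130  124  117  110  108  114  120  126  133
-10  144  132  126  119  113  110  116  123  129  135
0  144  134  128  122  115  112  118  124  131  137
10  144  136  130  123  117  114  120  127  133  139
20  147  138  132  125  119  117  123  129  136  142
30  148  140  134  127  121  119  125  131  138  145
40  150  142  136  129  123  121  127  134  140  147
50  156  152  150  146  143  144  147  149  152  154
```

```bash
python3 -c "
from workcell import bot; print(bot.finish_job())"
```

```text
the job is handed in; nothing more can be done
None
```

I've handed the job in: all three lids lie knob up on the worktop, and all three tubs are emptied and standing upright. The ramp is clear, with both walnuts and one macadamia seen in their pockets at the last look. I saw one hazelnut in its pocket earlier, but not the second hazelnut or the second macadamia after they rolled.

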